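# Hang the dipper pail on the utensil rail

## Task

Take the steel S-hook out of its holder, hook its upper curl over the rail a few centimetres to the right of the stop collar (right as the robot sees it) and press it gently down until it is fully home on the bar. Keeping it pressed lightly on the bar, slide it left until it comes up gently against the collar, and let go so that it hangs by itself. Then hang the little pail by its bail from the lower curl, upright and clear of the table with the hook still up against the collar, without jolting the rail or disturbing the jars and the mug.

Things in the scene. Friction and masses are not known exactly. Their poses are not given: they have to be found in the camera images.
- rail: Fixed steel utensil rail. Origin on the table under the middle of the bar; x square to the bar, away from the robot; y along the bar to the robot's left; z up. Posts 16 mm thick at y = +-220 mm, tops at z = 300 mm, with adjustable clamp blocks (30 mm) that carry the bar. Feet: flat plates 8 mm thick at the posts, x = -40 to 80 mm. Rigid; keep forces on it well under 20 N.
- rail_mid (a point): Nominal point, rail frame (0, 0, 250 mm), fixed to the posts, NOT to the bar. The level round bar (12 mm diameter) runs along the rail's y straight above its origin, but its centre may be up to 12 mm higher or lower than this point, and that is not measured: find it by touch or sight. It does not give.
- rail_stop (a point): Nominal point, rail frame (0, 45, 250 mm), fixed to the posts. The stop collar, a dark steel ring on the bar (28 mm diameter, 16 mm long along the bar), has its centre anywhere up to 30 mm to the left or right of this point along the bar; not measured: find it by touch or sight. It is clamped and does not give.
- hook: S-hook of 8 mm round steel, black plastic finger tab on top, 110 g, 176 mm tall. The S lies in its x-z plane, z up. Origin on the straight shank, midway between the curl centres (x 0, z +45 and -45 mm; centreline radius 18). Shank runs from the upper curl's -x side to the lower curl's +x side, 24 deg off upright. Starts upright in the holder's slot. Hung, it can swing and turn.
- hook_tab (a point): On the finger tab, hook frame (0, 0, 93 mm). Tab: 22 mm along the hook's x, 10 mm thick along y, z = 67 (top of the curl's metal) to 109 mm. Pinch it from above across the thickness; fingertips should stay above z = 69 so that they clear bar and collar. Axes as the hook's.
- hook_upper (a point): Top of the inside of the upper curl, hook frame (0, 0, 59 mm); the bar's top lies here when fully home. Inner radius 14 mm. The curl's tip comes down on the +x side and ends at x = 21 mm (wire centre), lowest metal at z = 35 mm; the mouth is between tip and shank, open downward. Axes as the hook's.
- hook_lower (a point): Bottom of the inside of the lower curl, hook frame (0, 0, -59 mm), where the bail's underside rests. Inner radius 14 mm. The tip rises on the -x side and ends at x = -21 mm (wire centre), topmost metal at z = -35 mm; the mouth is between tip and shank, open upward. Axes as the hook's.
- holder: Fixed white plastic block 90 x 60 x 125 mm with a slot open at the top, 54 mm along x, 10 mm along y, 115 mm deep, in which the hook stands up to its upper curl, only the curl's top and the tab out. Origin at the centre of its underside.
- pail: Small open steel dipper pail, 0.14 to 0.28 kg, 55 mm tall, 80 mm across the rim, 66 mm across the bottom, with a rigid upright wire bail of 7 mm round wire and one straight black side handle. Origin at the centre of the underside, z up; the handle points to its -x; the bail arches across in its y-z plane, rising from the rim at y = +-40 mm to a flat-peaked top at z = 112 mm (wire centre; 105 mm at y = +-30 mm).
- pail_bail (a point): Top of the bail on the wire's centreline (pail frame 0, 0, 112 mm). The wire runs along the pail's y here.
- pail_handle (a point): Grip point of the side handle (pail frame -80, 0, 46 mm): a bar along x from x = -38 to -100 mm, 12 mm wide (y), 18 mm tall (z = 37 to 55 mm), to be pinched across its width from above.
- jar_a: Closed jam jar, 66 mm across, 100 mm tall, bystander. Origin under its centre.
- jar_b: A second such jar, bystander. Origin under its centre.
- mug: White mug, 76 mm across, 90 mm tall, handle toward its +y, bystander. Origin under its centre.
Not all that is in view belongs to the job. What is shaped like the pail but pink or yellow is not meant.

How it is judged:
By the outcome, as a careful person would: the job done as asked, in the order asked, and still so for the second after the job is handed in, with the robot touching nothing.
It also fails if it takes over 72 s, if anything falls off the work surface, if the arm or the gripper's body presses on something with over 40 N, if the wrist force passes 120 N, or if a joint passes its speed limit or range.

## Robot

A 7-joint arm with a two-finger parallel gripper is mounted at the origin on the work surface. World frame = base frame: x ahead of the robot, y to its left, z up, the work surface at z = 0. Lengths are in m, angles in rad, forces in N, time in s.
With the tool pointing down it reaches from about 0.35 to 0.9 m from the base axis. Payload 8.1 kg.
Tool frame: the origin (TCP) lies midway between the tips of the shut fingers; the grasp point (between the pads) lies 19 mm behind it; z points along the fingers, y is the line along which they close (so a half turn about z gives the same grasp; the last joint's range is limited). The gripper opens to 92 mm and grips with 3 to 60 N. Pads are 19 mm wide; open, the fingers measure 130 mm over their backs; the gripper's body (75 mm by 190 mm) begins 47 mm behind the grasp point.
Start: joints at [1.191, 0.434, 0.025, 1.573, -0.012, 1.134, -0.075], TCP at [0.171, -0.601, 0.227] pointing down, gripper open.
Joint ranges: [-2.62, 2.62], [-0.44, 2.09], [-1.27, 1.32], [0.08, 2.57], [-1.32, 4.46], [0.12, 2], [-2.74, 2.74]. Speed limits (rad/s): [2.22, 2.22, 3.01, 3.01, 3.14, 3.14, 3.14].

## Interface

Orientations are given as a rotation vector (axis times angle).
In Python, from cell import arm gives the robot as it stands.
- The arm moves only by the tool move_arm, never from a script. Its argument "motion" is a list of rows, each an object of numbers: "tx", "ty", "tz": the shift along the tool's x, y, z normalised to -1 to 1, where 1 is 1000 mm; "twist": the turn about the tool's z normalised to -1 to 1, where 1 is pi/2 rad. In form: [{"tx": .., "ty": .., "tz": .., "twist": ..}, ...]. A call has 1 to 12 rows; each row shifts and turns the commanded pose from where the row before left it, along the tool's axes as they then stand; what a row does not reach is not made up. A row lasts 1/10 s, in which the tool goes at most 50 mm and 8.59 degrees, less where a joint would pass 70% of its speed; a pose out of reach is approached as far as the arm can. A call with a number of a shift or a turn outside -1 to 1 is refused whole. A call with a gripper value outside its range is refused whole. "gripper" is the gripper's target within -1 to 1 (shut at 1, half-way at 0, fully open at -1), set as the call begins (left out, the last holds). The fingers move at their own pace and stop on an object; "squeeze" is the grip in N (left out, the last holds). Time passes only in rows, so rows that do not move let the fingers close. It gives the time, the measured TCP pose, the force, the opening and the grip force at its end, in the units of the state.
- arm.observe(): the state, without advancing time (a new reading comes with each control period).
- arm.get_image(name): name is "scene" or "side" or "wrist"; returns the picture (400x640x3 uint8, red, green, blue); there is no depth.
- arm.calibration(name): a dict with "K" (3x3 intrinsics, pixels), "T" (4x4, takes a point from camera to world coordinates). Camera axes: x right, y down, z forward; pixel columns grow to the right and rows downward; lengths in m; the calibration is good to about 2 mm. The wrist camera is an equidistant fisheye: a pixel r from the principal point sees the ray r / f radians off the axis. A picture is of the moment at which its call begins: read the wrist's pose just before it. calibration takes no time and is no camera call; for the wrist camera it gives the pose at the moment of the call.
- arm.sign_off(): hands the job in; it is judged then, once.
Trained networks look in the newest picture that a camera, given by its name, has taken for a name from the list of things; names that differ only in an ending like _2 or _b are one class to them, and where a whole thing is asked for, a point or a joint stands for the part that bears it (a point fixed in the world has none). Each returns a list of dicts, best first, with "conf" (0 to 1); they miss things now and then, are a little off and sometimes report something else, mostly with a low value. They report only what shows in the picture. A call takes as long as a camera call. They do not tell look-alikes from the thing itself.
- arm.look_for(camera, query): "point" ([column, row] as shares, 0 to 1, of the picture: columns of its width, rows of its height, amid what is visible of it).
- arm.regions_of(camera, query): "region" (400x640 bool, what is visible of it) and "point" ([column, row] as shares, 0 to 1, of the picture: columns of its width, rows of its height, amid what is visible of it).
- arm.place_of(camera, query): "point" ([column, row] as shares, 0 to 1, of the picture: columns of its width, rows of its height: a listed point, or the origin of a listed thing).
The state is a dict: "clock": time; "joints": joint angles; "dq": joint speeds; "joint_efforts": joint torques, N m; "position": TCP position; "ee_rot": TCP orientation; "force": force on the tool from outside, world axes, zero at the start; "ft_torque": the same for the moment, N m; "width": opening from 0.0 (shut) to 1.0 (fully open); "gripper_force": force on a finger pad.
Only numpy, scipy, OpenCV 4.12 (cv2) and the standard library are available. Lean on these libraries where they do the work, as an engineer would, in place of code of your own. Each camera call takes 0.05 s, during which the arm holds its last target. There are 200 camera calls.

## Working session

There is one attempt and no reset: what is moved stays moved. The work goes in short steps, Python scripts to look and compute and a tool call to move; the robot and the scene stay as the last step left them, time stands still between calls to the robot, and variables do not carry over. Pictures are saved under pics/ and viewed, at most 10 in all, crops included, and the job is handed in when it is done.

Besides the shell and the picture viewer there is one more tool, called after "Emit:" by a JSON object that holds its "method" and its "body". move_arm: Moves the arm, as the interface text tells. Scaled input: -1 to 1 covers 1000 mm each way for a shift and pi/2 rad each way for a turn. Its arguments: {"type":"object","properties":{"motion":{"type":"array","items":{"type":"object","properties":{"tx":{"type":"number"},"ty":{"type":"number"},"tz":{"type":"number"},"twist":{"type":"number"}}}},"gripper":{"type":"number"},"squeeze":{"type":"number"}},"required":["motion"]}

```bash
mkdir -p pics; cat > h.py <<'E'
import numpy as np, cv2
from cell import arm
from scipy.spatial.transform import Rotation as R
def save(n,f,crop=None,s=1):
    im=arm.get_image(n)
    if crop: im=im[crop[1]:crop[3],crop[0]:crop[2]]
    im=cv2.resize(im,None,fx=s,fy=s,interpolation=cv2.INTER_CUBIC) if s!=1 else im
    cv2.imwrite('pics/'+f,im[:,:,::-1])
def ray(n,px,T=None):
    c=arm.calibration(n);K=np.array(c['K']);T=np.array(c['T']) if T is None else T
    x=(px[0]-K[0,2])/K[0,0];y=(px[1]-K[1,2])/K[1,1]
    if n=='wrist':
        r=np.hypot(x,y);d=np.array([np.sin(r)*x/max(r,1e-9),np.sin(r)*y/max(r,1e-9),np.cos(r)])
    else: d=np.array([x,y,1.])
    d=T[:3,:3]@d;return T[:3,3],d/np.linalg.norm(d)
def proj(n,p):
    c=arm.calibration(n);K=np.array(c['K']);T=np.array(c['T'])
    q=T[:3,:3].T@(np.array(p)-T[:3,3])
    if n=='wrist':
        r=np.hypot(q[0],q[1]);t=np.arctan2(r,q[2]);q=np.array([q[0]/r*t,q[1]/r*t,1])
    else: q=q/q[2]
    return K[:2,:2].diagonal()*q[:2]+K[:2,2]
def atz(n,px,z):
    o,d=ray(n,px);return o+d*(z-o[2])/d[2]
def tri(obs):
    A=np.zeros((3,3));b=np.zeros(3);L=[]
    for n,px in obs:
        o,d=ray(n,px);P=np.eye(3)-np.outer(d,d);A+=P;b+=P@o;L.append((P,o))
    p=np.linalg.solve(A,b);return p,[np.linalg.norm(P@(p-o)) for P,o in L]
def st():
    s=arm.observe();print({k:np.round(s[k],4) for k in ['clock','joints','position','ee_rot','force','width','gripper_force']})
W=np.array([640,400])
E
cat > a.py <<'E'
from h import *
np.set_printoptions(precision=4,suppress=True)
st()
for n in ['scene','side']:
    save(n,n+'0.png')
    c=arm.calibration(n);print(n,np.array(c['K']).tolist(),np.round(c['T'],3).tolist())
    for q in ['rail_mid','rail_stop','hook_tab','hook','holder','pail','pail_bail','pail_handle','jar_a','mug']:
        print(n,q,[(np.round(np.array(r['point'])*W,1).tolist(),round(r['conf'],2)) for r in arm.place_of(n,q)[:4]])
E
python3 a.py
```

```text
{'clock': np.float64(0.0), 'joints': array([ 1.1914,  0.4352,  0.025 ,  1.5741, -0.0116,  1.134 , -0.0751]), 'position': array([ 0.1706, -0.6007,  0.2259]), 'ee_rot': array([-3.11  , -0.4331,  0.0006]), 'force': array([ 0.0031,  0.7445, -0.1973]), 'width': np.float64(0.9984), 'gripper_force': np.float64(0.0)}
scene [[430.3280785680323, 0.0, 321.0271638178832], [0.0, 430.3280785680323, 199.52988961677215], [0.0, 0.0, 1.0]] [[0.776, 0.371, -0.51, 1.043], [0.63, -0.437, 0.642, -0.644], [0.016, -0.819, -0.573, 0.73], [0.0, 0.0, 0.0, 1.0]]
scene rail_mid [([371.5, 177.2], 0.59), ([327.6, 214.1], 0.46)]
scene rail_stop []
scene hook_tab [([218.8, 284.6], 0.58)]
scene hook [([226.3, 320.6], 0.73)]
scene holder [([226.9, 343.2], 0.62)]
scene pail [([239.3, 227.2], 0.76), ([301.6, 200.5], 0.73), ([402.1, 306.4], 0.69), ([325.1, 247.9], 0.6)]
scene pail_bail [([301.8, 168.3], 0.93), ([233.9, 192.7], 0.61), ([410.4, 267.9], 0.59)]
scene pail_handle [([312.4, 216.1], 0.88), ([314.4, 173.2], 0.77), ([256.8, 221.8], 0.75), ([441.5, 288.1], 0.58)]
scene jar_a [([406.2, 197.5], 0.74), ([362.1, 194.0
[... 215 characters left out ...]
 [-0.519, 0.417, -0.746, 0.78], [-0.02, -0.878, -0.477, 0.691], [0.0, 0.0, 0.0, 1.0]]
side rail_mid [([272.6, 173.4], 0.72)]
side rail_stop [([261.6, 179.0], 0.94)]
side hook_tab [([365.2, 159.2], 0.7)]
side hook [([312.1, 229.4], 0.59)]
side holder [([361.7, 204.5], 0.87)]
side pail [([354.7, 314.8], 0.94), ([408.3, 272.5], 0.83), ([212.4, 348.3], 0.75), ([314.9, 263.6], 0.58)]
side pail_bail [([250.9, 202.4], 0.93), ([312.7, 232.1], 0.79), ([356.9, 274.4], 0.79), ([413.2, 235.4], 0.75)]
side pail_handle [([223.9, 229.9], 0.7), ([332.9, 268.5], 0.69), ([381.4, 248.0], 0.64), ([343.0, 325.4], 0.58)]
side jar_a [([272.0, 338.4], 0.81), ([211.1, 345.5], 0.73)]
side mug [([369.5, 241.4], 0.77)]
```

View pics/scene0.png

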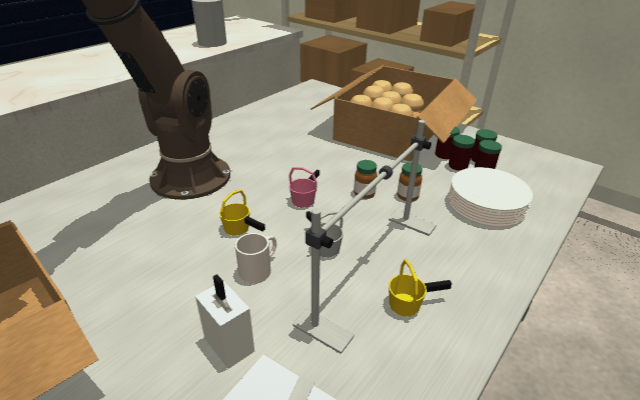

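View pics/side0.png

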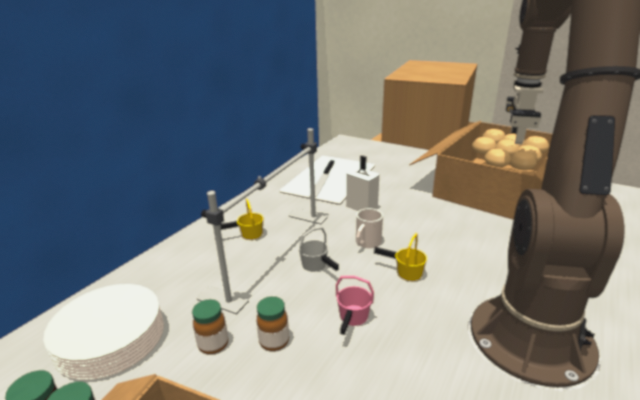

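Look-alikes of the pail:

| Candidate | Scene pixel | Side pixel |
|---|---|---|
| Yellow | (236,219) | (410,264) |
| Pink | (303,190) | (354,300) |
| Yellow | (407,295) | (250,225) |
| Grey steel | (327,242) | (314,252) |

I choose the grey steel one. The holder is at scene (227,325), with the black tab at (219,287). The collar is at scene (386,172) and side (262,183).

```bash
cat > b.py <<'E'
from h import *
for n,c in [('scene',(200,110,440,290)),('side',(200,110,400,260))]:
    save(n,n+'1.png',c,800/(c[2]-c[0]))
np.set_printoptions(precision=4,suppress=True)
for k,a,b in [('collar',(386,172),(262,183)),('tab',(218.8,284.6),(365.2,159.2)),('holder',(226.9,343.2),(361.7,204.5)),('mug',(254.4,273.3),(369.5,241.4)),('pail',(325.1,247.9),(314.9,263.6)),('bail',(327,214),(312.7,232.1)),('handle',(312.4,216.1),(332.9,268.5)),('jar1',(406.2,197.5),(211.1,345.5)),('jar2',(362.1,194.),(272,338.4)),('posttopR',(315,213),(311,129)),('posttopL',(421,122),(211,194))]:
    print(k,*tri([('scene',a),('side',b)]))
E
python3 b.py
```

```text
collar [0.6507 0.0694 0.2443] [np.float64(0.004135196623479947), np.float64(0.0041351966234800044)]
tab [ 0.5688 -0.3387  0.1713] [np.float64(0.005051118402582653), np.float64(0.005051118402582658)]
holder [ 0.572  -0.3397  0.0082] [np.float64(6.837915036315547e-05), np.float64(6.837915036307024e-05)]
mug [ 0.4613 -0.1645 -0.0028] [np.float64(0.0027073985685501277), np.float64(0.0027073985685499434)]
pail [0.5387 0.0107 0.0024] [np.float64(0.000949959009442651), np.float64(0.0009499590094427535)]
bail [0.538  0.016  0.1066] [np.float64(0.0005412491562878656), np.float64(0.0005412491562879141)]
handle [0.4603 0.0512 0.0422] [np.float64(0.0025001884319505625), np.float64(0.002500188431950633)]
jar1 [ 0.5801  0.3574 -0.0056] [np.float64(0.00264296762692288), np.float64(0.002642967626922825)]
jar2 [0.4738 0.2789 0.0006] [np.float64(0.0039650331371397654), np.float64(0.00396503313713973)]
posttopR [ 0.6745 -0.198   0.2979] [np.float64(0.0019864542858573316), np.float64(0.001986454285857247)]
posttopL [0.6359 0.2445 0.2968] [np.float64(0.001465272206038134), np.float64(0.0014652722060379264)]
```

View pics/scene1.png

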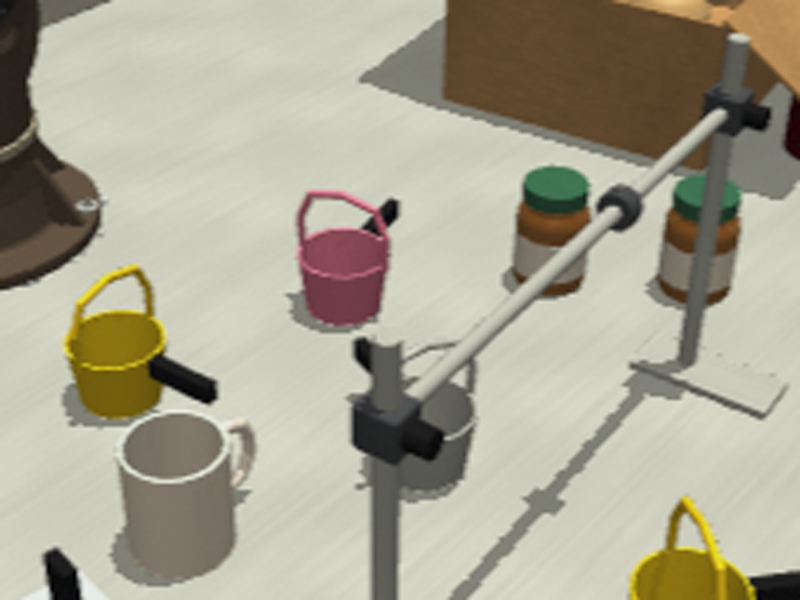

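View pics/side1.png

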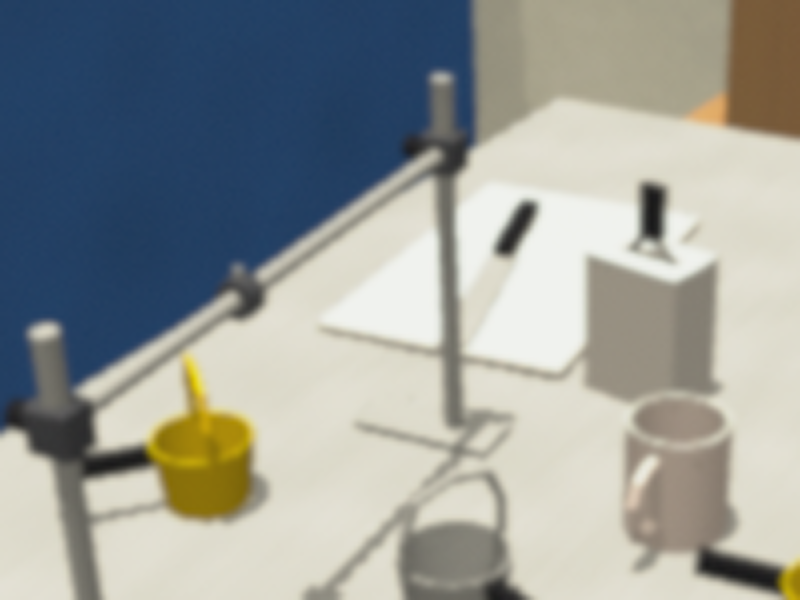

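The pail is confirmed: the grey one, with its handle toward the robot's left. Rail yaw is about +5° and the post spacing of 444 mm agrees with the description. Next I go over the holder for a close look.

Emit:
{"method": "move_arm", "body": {"motion": [{"tz": -0.05},{"tz": -0.03,"tx": 0.03,"ty": -0.01},{"tx": 0.046,"ty": -0.0145},{"tx": 0.046,"ty": -0.0145},{"tx": 0.046,"ty": -0.0145},{"tx": 0.046,"ty": -0.0145},{"tx": 0.046,"ty": -0.0145},{"tx": 0.046,"ty": -0.0145},{"tx": 0.046,"ty": -0.0145},{"tx": 0.046,"ty": -0.0145},{"tx": 0.046,"ty": -0.0145},{}], "gripper": -1}}

```text
invalid input
```

```bash
cat > c.py <<'E'
from h import *
np.set_printoptions(precision=4,suppress=True)
st();c=arm.calibration('wrist');print(np.array(c['K'])[0],np.round(c['T'],3).tolist())
save('wrist','w1.png',None,1.25)
for q in ['hook_tab','holder','rail_stop']:
    print(q,[(np.round(np.array(r['point'])*W,1).tolist(),round(r['conf'],2)) for r in arm.place_of('wrist',q)[:4]])
print(proj('wrist',(.57,-.339,.186)))
E
python3 c.py
```

```text
{'clock': np.float64(1.2), 'joints': array([ 1.1914,  0.4345,  0.025 ,  1.5732, -0.0116,  1.134 , -0.0751]), 'position': array([ 0.1708, -0.6012,  0.2267]), 'ee_rot': array([3.1115, 0.4332, 0.    ]), 'force': array([ 0.2797, -0.8653,  0.3457]), 'width': np.float64(1.0041), 'gripper_force': np.float64(0.0)}
[309.7069   0.     313.8152] [[0.273, -0.922, -0.273, 0.245], [-0.962, -0.261, -0.078, -0.581], [0.0, 0.284, -0.959, 0.385], [0.0, 0.0, 0.0, 1.0]]
hook_tab []
holder []
rail_stop []
[ 174.3667 -211.1931]
```

View pics/w1.png

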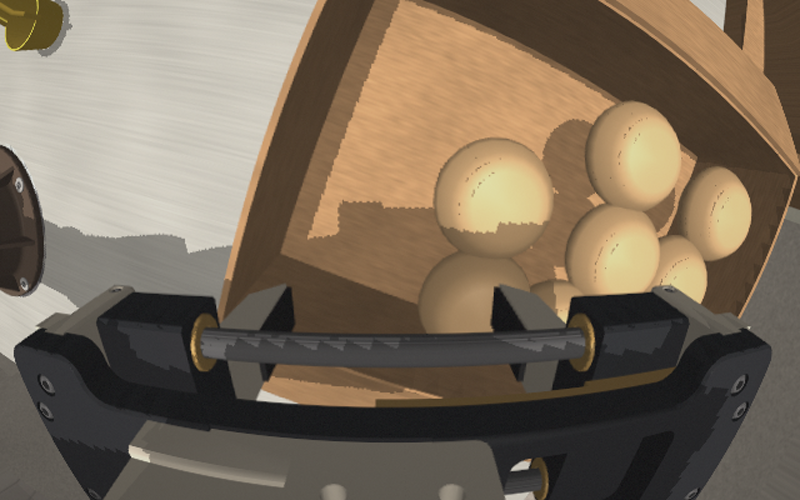

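The move was refused, so nothing moved. The picture still shows the box of balls under the start pose. I'll send every key in every row.

Emit:
{"method": "move_arm", "body": {"motion": [{"tx": 0,"ty": 0,"tz": -0.05,"twist": 0},{"tx": 0.03,"ty": -0.01,"tz": -0.03,"twist": 0},{"tx": 0.046,"ty": -0.0145,"tz": 0,"twist": 0},{"tx": 0.046,"ty": -0.0145,"tz": 0,"twist": 0},{"tx": 0.046,"ty": -0.0145,"tz": 0,"twist": 0},{"tx": 0.046,"ty": -0.0145,"tz": 0,"twist": 0},{"tx": 0.046,"ty": -0.0145,"tz": 0,"twist": 0},{"tx": 0.046,"ty": -0.0145,"tz": 0,"twist": 0},{"tx": 0.046,"ty": -0.0145,"tz": 0,"twist": 0},{"tx": 0.046,"ty": -0.0145,"tz": 0,"twist": 0},{"tx": 0.046,"ty": -0.0145,"tz": 0,"twist": 0},{"tx": 0,"ty": 0,"tz": 0,"twist": 0}], "gripper": -1}}

```text
clock: 2.6
position: [0.5656, -0.3373, 0.3059]
ee_rot: [-3.105, -0.449, -0.005]
force: [-0.6, 0.4, 0.5]
width: 0.996
gripper_force: 0.0
```

```bash
sed -i 's/w1/w2/' c.py; python3 c.py
```

```text
{'clock': np.float64(2.6), 'joints': array([ 0.5365,  0.4514, -0.1214,  1.3506,  0.049 ,  1.3424, -0.8674]), 'position': array([ 0.5656, -0.3373,  0.3059]), 'ee_rot': array([-3.1051, -0.4492, -0.0047]), 'force': array([-0.5709,  0.3522,  0.4604]), 'width': np.float64(0.9963), 'gripper_force': np.float64(0.0)}
[309.7069   0.     313.8152] [[0.283, -0.92, -0.27, 0.639], [-0.959, -0.272, -0.076, -0.317], [-0.003, 0.281, -0.96, 0.464], [0.0, 0.0, 0.0, 1.0]]
hook_tab [([320.2, 183.7], 0.92)]
holder [([315.5, 152.8], 0.69)]
rail_stop [([317.6, 169.4], 0.44), ([318.9, 151.9], 0.43)]
[309.2003 175.395 ]
```

View pics/w2.png

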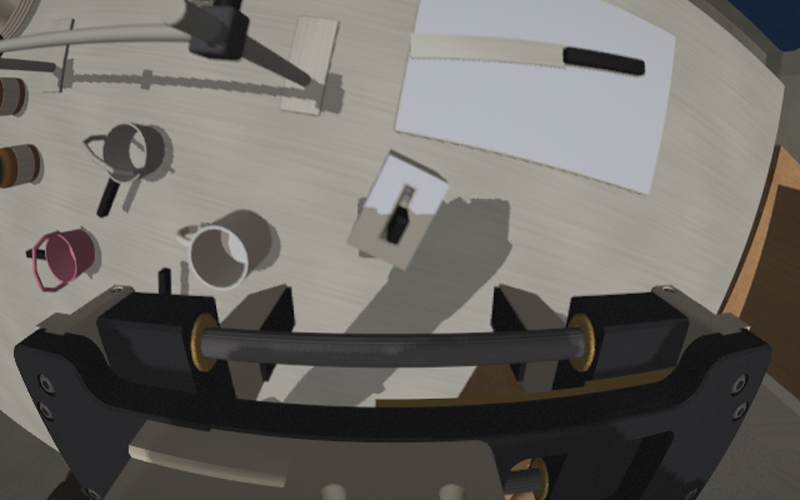

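The picture shows the holder's top face with corners near (391,151), (449,185), (403,270) and (349,243), and the tab at (398,225). The steel pail is at (130,150) with its handle at (107,197), and the mug is at (225,250).

```bash
cat > d.py <<'E'
from h import *
np.set_printoptions(precision=4,suppress=True)
c=[atz('wrist',np.array(p)/1.25,.125)[:2] for p in [(391,151),(449,185),(403,270),(349,243)]]
c=np.array(c);print(c)
for i in range(4):
    e=c[(i+1)%4]-c[i];print(np.linalg.norm(e),np.degrees(np.arctan2(e[1],e[0])))
print('centre',c.mean(0))
r=arm.regions_of('wrist','hook_tab')
for q in r[:2]:
    m=q['region'];ys,xs=np.nonzero(m);print(q['conf'],m.sum(),xs.min(),xs.max(),ys.min(),ys.max())
    if m.sum()>5:
        print(cv2.minAreaRect(np.c_[xs,ys].astype(np.float32)))
im=arm.get_image('wrist');g=im.max(2)
m=np.zeros_like(g);m[150:205,300:340]=(g[150:205,300:340]<45)
n,l,s,ce=cv2.connectedComponentsWithStats(m);i=1+np.argmax(s[1:,4]);print(s[i],ce[i])
rr=cv2.boxPoints(cv2.minAreaRect(np.argwhere(l==i)[:,::-1].astype(np.float32)));print(rr)
print(atz('wrist',(320.2,183.7),.170), [atz('wrist',p,.186)[:2] for p in rr])
e=arm.observe()['ee_rot'];print(R.from_rotvec(e).as_matrix())
for k,px,z in [('post',(205/1.25,30/1.25),.25),('pailrim',(133/1.25,152/1.25),.055),('handle',(107/1.25,197/1.25),.055),('mugtop',(218/1.25,255/1.25),.09)]: print(k,atz('wrist',px,z))
E
python3 d.py
```

```text
[[ 0.6162 -0.3293]
 [ 0.6016 -0.387 ]
 [ 0.5135 -0.3698]
 [ 0.5254 -0.3147]]
0.05949226476145704 -104.26858236596007
0.08971391413722726 168.98935752234675
0.05635453256124421 77.8245579789448
0.09200001999832287 -9.108804860381618
centre [ 0.5642 -0.3502]
0.8 508 307 327 149 193
((319.6197204589844, 171.5205841064453), (15.383767127990723, 45.250301361083984), 25.70995330810547)
[301 154  17  30 317] [309.2744 168.5584]
[[297.6 178.8]
 [310.4 153.2]
 [321.2 158.6]
 [308.4 184.2]]
[ 0.5609 -0.3529  0.17  ] [array([ 0.5637, -0.3299]), array([ 0.59  , -0.3349]), array([ 0.5878, -0.3458]), array([ 0.5614, -0.341 ])]
[[ 0.9626  0.2708 -0.0003]
 [ 0.2708 -0.9626 -0.0008]
 [-0.0006  0.0007 -1.    ]]
post [ 0.6682 -0.201   0.25  ]
pailrim [ 0.5424 -0.02    0.055 ]
handle [0.4757 0.0177 0.055 ]
mugtop [ 0.4613 -0.1762  0.09  ]
```

Emit:
{"method": "move_arm", "body": {"motion": [{"tx": 0,"ty": 0,"tz": 0.016,"twist": 0.074},{"tx": 0,"ty": 0,"tz": 0.016,"twist": 0.074},{"tx": 0,"ty": 0,"tz": 0.016,"twist": 0.074},{"tx": 0.001,"ty": 0.0128,"tz": 0.016,"twist": 0.074},{"tx": 0,"ty": 0,"tz": 0,"twist": 0},{"tx": 0,"ty": 0,"tz": 0,"twist": 0}], "gripper": -1}}

```text
clock: 3.5
position: [0.5588, -0.3584, 0.2431]
ee_rot: [3.128, -0.293, -0.0]
force: [-0.6, 0.3, 1.5]
width: 1.001
gripper_force: 0.0
```

```bash
cat > e.py <<'E'
from h import *
np.set_printoptions(precision=4,suppress=True)
st();save('wrist','w3.png',(240,100,400,220),5)
print([(np.round(np.array(r['point'])*W,1).tolist(),round(r['conf'],2)) for r in arm.place_of('wrist','hook_tab')[:2]])
e=arm.observe();M=R.from_rotvec(e['ee_rot']).as_matrix();print(M,np.degrees(np.arctan2(M[1,0],M[0,0])))
print(proj('wrist',(.564,-.35,.186)),proj('wrist',(.564,-.35,.17)))
for a in (-10,10):  print([proj('wrist',np.array([.564,-.35,.125])+np.r_[R.from_euler('z',-11,degrees=True).as_matrix()[:2,:2]@[sx*.045,a*.003],0]) for sx in (-1,1)])
E
python3 e.py
```

```text
{'clock': np.float64(3.5), 'joints': array([ 0.4998,  0.4889, -0.0159,  1.442 ,  0.0084,  1.2109, -1.2748]), 'position': array([ 0.5588, -0.3584,  0.2431]), 'ee_rot': array([ 3.1277, -0.2929, -0.0005]), 'force': array([-0.6026,  0.3429,  1.526 ]), 'width': np.float64(1.001), 'gripper_force': np.float64(0.0)}
[([286.0, 194.8], 0.93)]
[[ 0.9828 -0.1849  0.0015]
 [-0.1849 -0.9828 -0.0005]
 [ 0.0016  0.0002 -1.    ]] -10.656908098617546
[301.937  208.6213] [302.6618 202.0134]
[array([335.3177, 232.048 ]), array([337.6999, 138.9866])]
[array([273.8384, 231.619 ]), array([270.9754, 138.8827])]
```

View pics/w3.png

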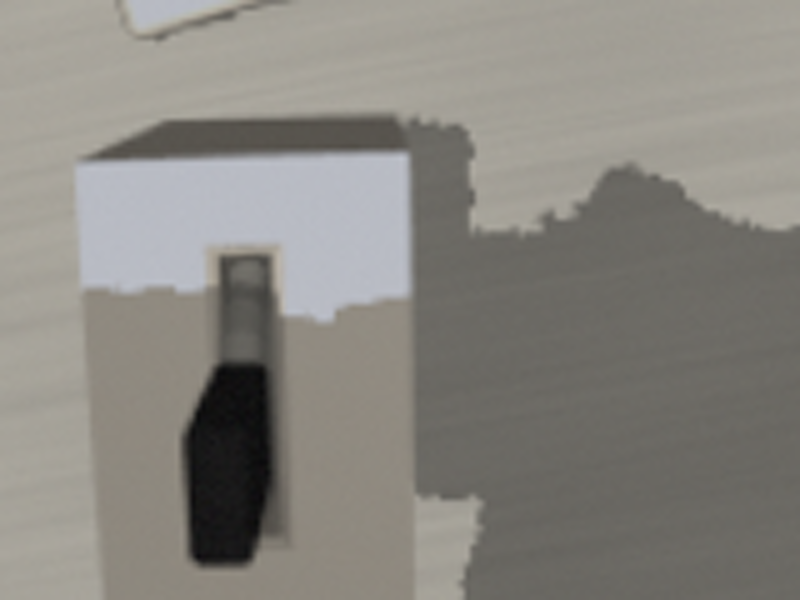

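```bash
cat > f.py <<'E'
from h import *
np.set_printoptions(precision=4,suppress=True)
a=atz('wrist',(289,149.5),.125);b=atz('wrist',(290,209),.125);print('slot',a,b,np.linalg.norm(a-b),(a+b)/2,np.degrees(np.arctan2(*(a-b)[[1,0]])))
l=[atz('wrist',p,.125) for p in [(255.5,131.5),(322,130.5),(323,219),(260.5,219)]];print(np.array(l),(l[0]+l[1])/2)
t=[atz('wrist',(240+x/5,100+y/5),.186) for x,y in [(190,440),(268,440),(252,564),(193,564)]];print('tab',np.array(t),np.mean(t,0))
E
python3 f.py
```

```text
slot [ 0.6012 -0.3432  0.125 ] [ 0.5456 -0.3325  0.125 ] 0.05665166202784774 [ 0.5734 -0.3379  0.125 ] -10.883670749313776
[[ 0.6234 -0.3167  0.125 ]
 [ 0.6125 -0.3756  0.125 ]
 [ 0.5298 -0.3615  0.125 ]
 [ 0.5408 -0.3021  0.125 ]] [ 0.618  -0.3461  0.125 ]
tab [[ 0.5827 -0.336   0.186 ]
 [ 0.5806 -0.3472  0.186 ]
 [ 0.5624 -0.3409  0.186 ]
 [ 0.564  -0.3322  0.186 ]] [ 0.5724 -0.3391  0.186 ]
```

The command is tracked accurately once the arm settles; the first reading caught some overshoot. The hook is at (0.573, -0.3385), yaw -10.9°. Now I grasp it.

Emit:
{"method": "move_arm", "body": {"motion": [{"tx": 0.0103,"ty": -0.0222,"tz": 0,"twist": 0},{"tx": 0,"ty": 0,"tz": 0.03,"twist": 0},{"tx": 0,"ty": 0,"tz": 0.03,"twist": 0},{"tx": 0,"ty": 0,"tz": 0.025,"twist": 0},{"tx": 0,"ty": 0,"tz": 0.007,"twist": 0},{"tx": 0,"ty": 0,"tz": 0,"twist": 0},{"tx": 0,"ty": 0,"tz": 0,"twist": 0}]}}

```text
clock: 4.3
position: [0.5748, -0.3381, 0.1525]
ee_rot: [3.127, -0.294, 0.004]
force: [0.8, -0.7, -0.5]
width: 0.999
gripper_force: 0.0
```

Emit:
{"method": "move_arm", "body": {"motion": [{"tx": 0,"ty": 0,"tz": 0,"twist": 0},{"tx": 0,"ty": 0,"tz": 0,"twist": 0},{"tx": 0,"ty": 0,"tz": 0,"twist": 0},{"tx": 0,"ty": 0,"tz": 0,"twist": 0},{"tx": 0,"ty": 0,"tz": 0,"twist": 0},{"tx": 0,"ty": 0,"tz": 0,"twist": 0},{"tx": 0,"ty": 0,"tz": 0,"twist": 0},{"tx": 0,"ty": 0,"tz": 0,"twist": 0}], "gripper": 1, "squeeze": 20}}

```text
clock: 5.1
position: [0.5738, -0.3377, 0.1507]
ee_rot: [-3.128, 0.295, 0.0]
force: [-0.2, 0.3, -0.4]
width: 0.351
gripper_force: 0.0
```

Emit:
{"method": "move_arm", "body": {"motion": [{"tx": 0,"ty": 0,"tz": 0,"twist": 0},{"tx": 0,"ty": 0,"tz": 0,"twist": 0},{"tx": 0,"ty": 0,"tz": 0,"twist": 0},{"tx": 0,"ty": 0,"tz": 0,"twist": 0},{"tx": 0,"ty": 0,"tz": 0,"twist": 0},{"tx": 0,"ty": 0,"tz": 0,"twist": 0}]}}

```text
clock: 5.7
position: [0.5738, -0.3379, 0.1507]
ee_rot: [3.127, -0.295, -0.0]
force: [0.2, -0.5, -0.6]
width: 0.108
gripper_force: 20.0
```

Gripped at 9.9 mm, which matches the tab. Lift straight out and look.

Emit:
{"method": "move_arm", "body": {"motion": [{"tx": 0,"ty": 0,"tz": -0.01,"twist": 0},{"tx": 0,"ty": 0,"tz": -0.025,"twist": 0},{"tx": 0,"ty": 0,"tz": -0.035,"twist": 0},{"tx": 0,"ty": 0,"tz": -0.035,"twist": 0},{"tx": 0,"ty": 0,"tz": -0.035,"twist": 0},{"tx": 0,"ty": 0,"tz": -0.03,"twist": 0},{"tx": 0,"ty": 0,"tz": -0.015,"twist": 0},{"tx": 0,"ty": 0,"tz": 0,"twist": 0},{"tx": 0,"ty": 0,"tz": 0,"twist": 0}]}}

```text
clock: 6.6
position: [0.5737, -0.3374, 0.3354]
ee_rot: [-3.127, 0.295, 0.0]
force: [-0.2, 1.0, -0.2]
width: 0.109
gripper_force: 20.0
```

```bash
cat > g.py <<'E'
from h import *
st()
a=arm.get_image('scene');b=arm.get_image('side')
def box(n):
    p=np.array([proj(n,(.573,-.338,z)) for z in (.2,.4)]).mean(0).astype(int);return p
o=[]
for n,i in (('scene',a),('side',b)):
    p=box(n);print(n,p);x=max(0,p[0]-60);y=max(0,p[1]-70);o.append(cv2.resize(i[y:y+140,x:x+100],(400,560),interpolation=cv2.INTER_CUBIC))
cv2.imwrite('pics/g.png',np.hstack(o)[:,:,::-1])
E
python3 g.py
```

```text
{'clock': np.float64(6.6), 'joints': array([ 0.4588,  0.4482, -0.0117,  1.2839,  0.005 ,  1.4097, -1.3114]), 'position': array([ 0.5737, -0.3374,  0.3354]), 'ee_rot': array([-3.1275e+00,  2.9480e-01,  2.0000e-04]), 'force': array([-0.1666,  0.9737, -0.1853]), 'width': np.float64(0.1091), 'gripper_force': np.float64(19.9974)}
scene [207 223]
side [363 119]
```

View pics/g.png

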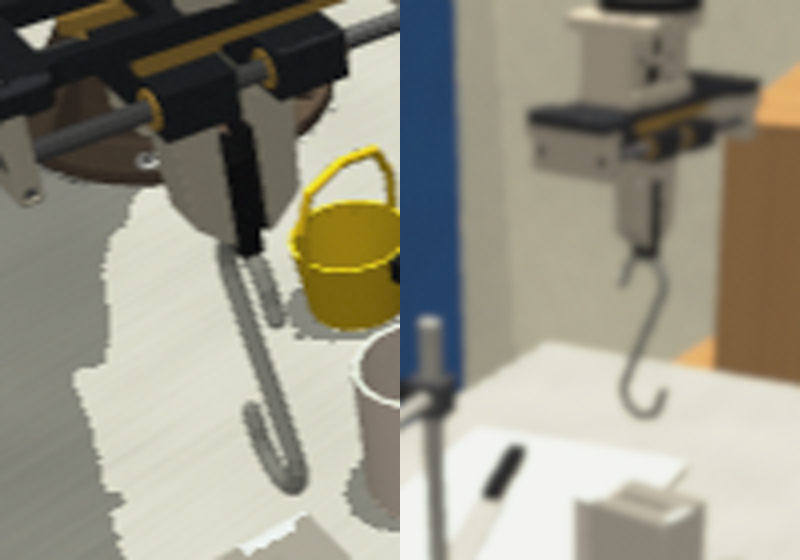

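The upper tip is on the far side (+x) and the lower tip faces the robot, so hook x equals tool x, which is what I want. I stage on the robot's side of the bar, aligned with the rail.

Emit:
{"method": "move_arm", "body": {"motion": [{"tx": 0,"ty": 0,"tz": 0,"twist": -0.0872},{"tx": 0,"ty": 0,"tz": 0,"twist": -0.0872},{"tx": 0.003,"ty": -0.02,"tz": 0,"twist": 0},{"tx": 0.006,"ty": -0.04,"tz": 0,"twist": 0},{"tx": 0.007,"ty": -0.045,"tz": 0,"twist": 0},{"tx": 0.007,"ty": -0.045,"tz": 0,"twist": 0},{"tx": 0.007,"ty": -0.045,"tz": 0,"twist": 0},{"tx": 0.007,"ty": -0.045,"tz": 0,"twist": 0},{"tx": 0.007,"ty": -0.045,"tz": 0,"twist": 0},{"tx": 0.006,"ty": -0.04,"tz": 0,"twist": 0},{"tx": 0.002,"ty": -0.0225,"tz": 0,"twist": 0},{"tx": 0.001,"ty": -0.005,"tz": 0,"twist": 0}]}}

```text
clock: 7.9
position: [0.5957, 0.0223, 0.3345]
ee_rot: [-3.137, -0.143, 0.003]
force: [0.1, -0.1, -1.3]
width: 0.108
gripper_force: 20.0
```

Emit:
{"method": "move_arm", "body": {"motion": [{"tx": 0,"ty": 0,"tz": 0,"twist": 0},{"tx": 0,"ty": 0,"tz": 0,"twist": 0}]}}

```text
clock: 8.1
position: [0.5964, 0.0161, 0.3351]
ee_rot: [3.138, 0.131, -0.002]
force: [-0.3, -0.3, -0.4]
width: 0.106
gripper_force: 20.0
```

```bash
cat > i.py <<'E'
from h import *
np.set_printoptions(precision=4,suppress=True)
st();save('wrist','w4.png',None,1.25)
e=arm.observe();M=R.from_rotvec(e['ee_rot']).as_matrix();print(np.degrees(np.arctan2(M[1,0],M[0,0])))
for p in [(.6552,.0233,.25),(.6507,.0694,.25)]: print(proj('wrist',p))
for q in ['rail_stop','rail_mid']: print(q,[(np.round(np.array(r['point'])*W,1).tolist(),round(r['conf'],2)) for r in arm.place_of('wrist',q)[:3]])
E
python3 i.py
```

```text
{'clock': np.float64(8.1), 'joints': array([ 0.0231,  0.3359, -0.1972,  1.4582,  0.0672,  1.3553, -1.665 ]), 'position': array([0.5964, 0.0161, 0.3351]), 'ee_rot': array([ 3.1377,  0.1313, -0.0017]), 'force': array([-0.2578, -0.3039, -0.4194]), 'width': np.float64(0.1064), 'gripper_force': np.float64(19.9972)}
4.762022824113192
[309.6819 128.2488]
[251.2863 130.0106]
rail_stop [([253.4, 132.2], 0.81), ([315.1, 185.3], 0.6)]
rail_mid [([311.7, 130.2], 0.86)]
```

View pics/w4.png

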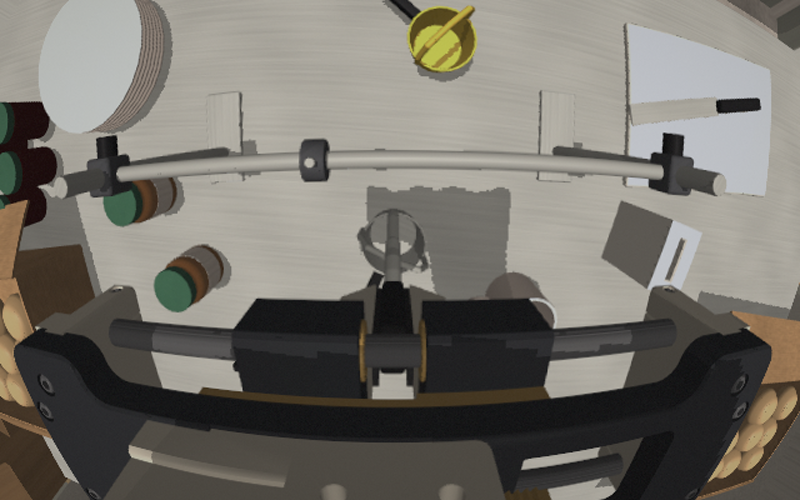

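Wrist view: the bar runs at row ~160, and the collar is at (314,160) with a small screw head at (309,161). The jars are at left and the pail is under the tool. Now I refine the bar's line and the collar by multi-view.

```bash
cat > j.py <<'E'
from h import *
from scipy.optimize import least_squares
np.set_printoptions(precision=4,suppress=True)
obs={n:[] for n in ('scene','side','wrist')}
ims={n:arm.get_image(n).astype(float).mean(2) for n in obs}
u=np.array([-.0872,.9962,0]);nx=np.array([.9962,.0872,0]);o0=np.array([.6552,.0233,.25])
ys=[y for y in np.linspace(-.17,.18,29) if abs(y-.046)>.02]
def edges(n,p):
    # profile square to the projected bar
    a=proj(n,p);t=proj(n,p+u*.005)-a;t/=np.linalg.norm(t);m=np.array([-t[1],t[0]])
    k=np.arange(-9,9.01,.25)
    xy=(a+k[:,None]*m).astype(np.float32)
    pr=cv2.remap(ims[n].astype(np.float32),xy[None,:,0],xy[None,:,1],cv2.INTER_LINEAR)[0]
    return a,m,k,pr
r=abs(proj('scene',o0)-proj('scene',o0+[0,0,.012])),abs(proj('side',o0)-proj('side',o0+[0,0,.012])),abs(proj('wrist',o0)-proj('wrist',o0+nx*.012));print(r)
for n in obs:
    P=[]
    for y in ys:
        a,m,k,pr=edges(n,o0+u*y);P.append(pr)
    P=np.array(P);print(n,np.median(P,0)[::4].astype(int))
E
python3 j.py
```

```text
(array([0.5021, 4.8885]), array([0.3806, 4.3389]), array([ 0.0705, 15.2049]))
scene [ 92  99  97  90  91 107 122 123 143 189 200 188 161 125 115 157 194 174
 185]
side [218 217 215 203 171 148 156 179 186 159 114  79  68  67  67  67  66  66
  66]
wrist [168 168 160 132 120 130 144 154 161 169 172 171 165 159 151 139 123 107
 104]
```

```bash
cat >> j.py <<'E'
print('---')
o0=np.array([.656,.0233,.243])
from scipy.ndimage import gaussian_filter1d as gf
for n,h in (('scene',3),('side',2.7),('wrist',7.3)):
    C=[]
    for y in ys:
        a,m,k,pr=edges(n,o0+u*y);g=abs(np.gradient(gf(pr,1.5)))
        sc=[np.interp(c-h,k,g)*1+np.interp(c+h,k,g) for c in np.arange(-3,3.01,.25)]
        C.append(np.arange(-3,3.01,.25)[np.argmax(sc)])
    print(n,np.array(C))
a=ims['wrist'];r0=int(round(proj('wrist',o0+u*.046)[1]))
print('row',r0,'along bar', [(c,int(a[r0+2,c])) for c in range(234,272)])
for dx in (-.009,-.005,0,.005,.009):
    print(dx,[int(v) for v in a[int(round(proj('wrist',o0+u*.046+nx*dx+[0,0,.01])[1])),236:268]])
for y in (.03,.038,.046,.054,.062): print(y,proj('wrist',o0+u*y),proj('wrist',o0+u*y+[0,0,.014]),proj('wrist',o0+u*y+[0,0,.019]))
E
python3 j.py | sed -n '/---/,$p'
```

```text
---
scene [-1.25  0.25 -1.    0.25  0.25  0.    0.25  0.25  0.   -0.5   0.25  3.
 -1.25  0.25  0.    0.    2.   -0.25 -0.25 -0.25  0.    0.25  0.25  0.
  0.5   0.5 ]
side [-0.5  -0.25 -0.25 -0.25 -0.75 -3.    0.   -0.25 -0.25 -0.25 -0.25 -0.25
 -0.25 -0.25 -0.25  0.   -0.5   0.   -0.25  0.    0.    0.    0.    1.75
  2.    2.  ]
wrist [-1.   -2.   -0.75 -1.75 -0.5  -0.5  -0.5  -0.5  -0.5  -0.25 -0.5  -0.5
  0.    0.    0.25  0.   -0.25  0.   -1.75  0.25 -1.   -1.25 -1.25 -1.25
 -1.25  1.25]
row 128 along bar [(234, 174), (235, 172), (236, 173), (237, 172), (238, 173), (239, 172), (240, 171), (241, 128), (242, 84), (243, 75), (244, 74), (245, 96), (246, 178), (247, 180), (248, 178), (249, 177), (250, 177), (251, 177), (252, 173), (253, 125), (254, 76), (255, 54), (256, 67), (257, 78), (258, 78), (259, 77), (260, 67), (261, 44), (262, 60), (263, 124), (264, 164), (265, 164), (266, 163), (267, 164), (268, 164), (269, 163), (270, 162), (271, 163)]
-0.009 [171, 171, 171, 170, 170, 171, 125, 81, 59, 61, 63, 61, 61, 63, 62, 61, 62, 61, 63, 61, 63, 62, 62, 63, 62, 55, 40, 31, 41, 105, 165, 1
[... 213 characters left out ...]
7, 177, 178, 175, 121, 76, 57, 67, 78, 77, 78, 69, 44, 60, 131, 176, 177, 176, 176]
0.005 [122, 122, 124, 122, 123, 112, 83, 69, 70, 70, 75, 75, 74, 75, 74, 74, 73, 73, 70, 71, 72, 72, 72, 70, 63, 47, 38, 63, 91, 99, 122, 127]
0.009 [168, 168, 169, 168, 169, 162, 136, 66, 64, 63, 63, 62, 62, 61, 62, 61, 62, 63, 63, 63, 64, 63, 63, 64, 62, 50, 33, 31, 35, 103, 155, 167]
0.03 [275.3992 127.3779] [273.1865 128.6787] [272.3335 129.1813]
0.038 [265.6565 127.6014] [262.8979 128.9228] [261.835  129.4334]
0.046 [256.008  127.8669] [252.7202 129.2125] [251.4547 129.7326]
0.054 [246.4706 128.1726] [242.6733 129.5458] [241.213  130.0766]
0.062 [237.0599 128.5167] [232.775  129.9204] [231.1291 130.463 ]
```

The three views agree: bar z ≈ 0.243, bar x ≈ 0.656 at rail y = 0, and collar centre at rail y ≈ 47 mm. The screw on the collar tops out near hook z ≈ 73 when home, so I must regrip about 8 mm higher before sliding. I lower to put the tip just above the bar level.

Emit:
{"method": "move_arm", "body": {"motion": [{"tx": 0,"ty": 0,"tz": 0.01,"twist": 0},{"tx": 0,"ty": 0,"tz": 0.02,"twist": 0},{"tx": 0,"ty": 0,"tz": 0.01,"twist": 0},{"tx": 0,"ty": 0,"tz": 0,"twist": 0},{"tx": 0,"ty": 0,"tz": 0,"twist": 0},{"tx": 0,"ty": 0,"tz": 0,"twist": 0}]}}

```text
clock: 9.15
position: [0.5969, 0.0181, 0.2965]
ee_rot: [-3.139, -0.135, -0.002]
force: [0.4, -0.3, -1.2]
width: 0.107
gripper_force: 20.0
```

```bash
cat > k.py <<'E'
from h import *
import sys
np.set_printoptions(precision=4,suppress=True)
# usage: rail-frame target of TCP -> tool shift
e=arm.observe();M=R.from_rotvec(e['ee_rot']).as_matrix();p=np.array(e['position'])
o=np.array([.656,.0233,.243]);X=np.array([.9962,.0872,0]);Y=np.array([-.0872,.9962,0])
d=p-o;print('rail xyz mm',d@X*1e3,d@Y*1e3,d[2]*1e3,'yaw rel',np.degrees(np.arctan2(M[1,0],M[0,0]))-5,'F',np.round(e['force'],2),e['clock'],e['width'])
if len(sys.argv)>3:
    t=np.array([float(v) for v in sys.argv[1:4]])/1e3
    print('tool shift',M.T@(o+X*t[0]+Y*t[1]+[0,0,t[2]]-p))
E
python3 k.py -6 0 51.7
```

```text
rail xyz mm -59.31466643964818 -0.04650496036260877 53.505963528599985 yaw rel -0.08858731021229094 F [ 0.36 -0.27 -1.18] 9.15 0.10711235929756069
tool shift [ 0.0533 -0.0001  0.0019]
```

Emit:
{"method": "move_arm", "body": {"motion": [{"tx": 0.01,"ty": 0,"tz": 0.001,"twist": 0},{"tx": 0.014,"ty": 0,"tz": 0,"twist": 0},{"tx": 0.014,"ty": 0,"tz": 0,"twist": 0},{"tx": 0.01,"ty": 0,"tz": 0,"twist": 0},{"tx": 0.005,"ty": 0,"tz": 0,"twist": 0},{"tx": 0,"ty": 0,"tz": 0,"twist": 0},{"tx": 0,"ty": 0,"tz": 0,"twist": 0},{"tx": 0,"ty": 0,"tz": 0,"twist": 0}]}}

```text
clock: 9.95
position: [0.6489, 0.0225, 0.2949]
ee_rot: [3.139, 0.135, 0.0]
force: [0.3, -0.2, -0.7]
width: 0.108
gripper_force: 20.0
```

```bash
python3 k.py -6 0 20.7; cat > pic.py <<'E'
from h import *
import sys
# montage of scene and side round a world point
p=np.array([.656,.0233,.22]);o=[]
for n in ('scene','side'):
    i=arm.get_image(n);c=proj(n,p).astype(int);x,y=c[0]-50,c[1]-75
    o.append(cv2.resize(i[y:y+150,x:x+100],(400,600),interpolation=cv2.INTER_CUBIC))
cv2.imwrite('pics/'+sys.argv[1],np.hstack(o)[:,:,::-1])
E
python3 pic.py r1.png
```

```text
rail xyz mm -7.1000677269488754 -0.17994641840937806 51.912281023684116 yaw rel -0.08771299433856417 F [ 0.29 -0.19 -0.7 ] 9.95 0.10759514137578721
tool shift [ 0.0011 -0.0002  0.0312]
```

No contact so far. Lower onto the bar, centring as I go.

Emit:
{"method": "move_arm", "body": {"motion": [{"tx": 0.001,"ty": 0,"tz": 0.004,"twist": 0},{"tx": 0.001,"ty": 0,"tz": 0.005,"twist": 0},{"tx": 0.001,"ty": 0,"tz": 0.005,"twist": 0},{"tx": 0.001,"ty": 0,"tz": 0.005,"twist": 0},{"tx": 0.002,"ty": 0,"tz": 0.003,"twist": 0},{"tx": 0.001,"ty": 0,"tz": 0.003,"twist": 0},{"tx": 0,"ty": 0,"tz": 0,"twist": 0},{"tx": 0,"ty": 0,"tz": 0,"twist": 0},{"tx": 0,"ty": 0,"tz": 0,"twist": 0}]}}

```text
clock: 10.95
position: [0.6564, 0.0232, 0.27]
ee_rot: [-3.139, -0.135, -0.001]
force: [0.4, -0.4, -0.9]
width: 0.109
gripper_force: 20.0
```

```bash
python3 k.py 0 0 20.7
```

```text
rail xyz mm 0.36444125750460943 -0.14565547583144228 26.984355220554978 yaw rel -0.08674116104086949 F [ 0.35 -0.44 -0.9 ] 10.95 0.1091882209318917
tool shift [-0.0004 -0.0001  0.0063]
```

Emit:
{"method": "move_arm", "body": {"motion": [{"tx": 0,"ty": 0,"tz": 0.001,"twist": 0},{"tx": 0,"ty": 0,"tz": 0.001,"twist": 0},{"tx": 0,"ty": 0,"tz": 0.001,"twist": 0},{"tx": 0,"ty": 0,"tz": 0.001,"twist": 0},{"tx": 0,"ty": 0,"tz": 0,"twist": 0},{"tx": 0,"ty": 0,"tz": 0,"twist": 0}]}}

```text
clock: 11.55
position: [0.6562, 0.0231, 0.2657]
ee_rot: [3.139, 0.135, -0.0]
force: [-0.4, -0.1, -0.6]
width: 0.11
gripper_force: 20.0
```

Emit:
{"method": "move_arm", "body": {"motion": [{"tx": 0,"ty": 0,"tz": 0.001,"twist": 0},{"tx": 0,"ty": 0,"tz": 0,"twist": 0}]}}

```text
clock: 11.75
position: [0.6562, 0.0231, 0.2646]
ee_rot: [3.139, 0.135, -0.0]
force: [0.0, 0.3, -0.8]
width: 0.11
gripper_force: 20.0
```

Emit:
{"method": "move_arm", "body": {"motion": [{"tx": 0,"ty": 0,"tz": 0.001,"twist": 0},{"tx": 0,"ty": 0,"tz": 0,"twist": 0}]}}

```text
clock: 11.95
position: [0.6563, 0.0232, 0.2638]
ee_rot: [3.139, 0.135, 0.0]
force: [0.2, 0.1, -0.2]
width: 0.106
gripper_force: 20.0
```

Emit:
{"method": "move_arm", "body": {"motion": [{"tx": 0,"ty": 0,"tz": 0.001,"twist": 0},{"tx": 0,"ty": 0,"tz": 0,"twist": 0}]}}

```text
clock: 12.15
position: [0.6564, 0.0232, 0.2635]
ee_rot: [3.139, 0.134, 0.001]
force: [-1.2, -0.0, 3.6]
width: 0.105
gripper_force: 20.0
```

Emit:
{"method": "move_arm", "body": {"motion": [{"tx": 0,"ty": 0,"tz": 0.001,"twist": 0},{"tx": 0,"ty": 0,"tz": 0,"twist": 0}]}}

```text
clock: 12.35
position: [0.6565, 0.0232, 0.2633]
ee_rot: [3.139, 0.134, 0.003]
force: [-3.3, -1.1, 9.8]
width: 0.109
gripper_force: 20.0
```

```bash
python3 k.py 0 0 20.7
```

```text
rail xyz mm 0.4460759368952949 -0.162159593821708 20.330436257694316 yaw rel -0.09591817786783796 F [-3.26 -1.07  9.82] 12.35 0.10890745104221349
tool shift [-0.0004 -0.0002 -0.0004]
```

The hook is home: contact at TCP z 0.2636 as predicted, about 10 N peak. Ease off, release, and regrip 8 mm higher so the fingers clear the collar's screw.

Emit:
{"method": "move_arm", "body": {"motion": [{"tx": -0.0005,"ty": 0,"tz": -0.001,"twist": 0},{"tx": 0,"ty": 0,"tz": -0.0005,"twist": 0},{"tx": 0,"ty": 0,"tz": 0,"twist": 0}]}}

```text
clock: 12.65
position: [0.6562, 0.0231, 0.2635]
ee_rot: [-3.139, -0.135, -0.002]
force: [1.2, 1.5, 3.3]
width: 0.107
gripper_force: 20.0
```

Emit:
{"method": "move_arm", "body": {"motion": [{"tx": 0,"ty": 0,"tz": 0,"twist": 0},{"tx": 0,"ty": 0,"tz": 0,"twist": 0},{"tx": 0,"ty": 0,"tz": 0,"twist": 0},{"tx": 0,"ty": 0,"tz": 0,"twist": 0}], "gripper": 0.6}}

```text
clock: 13.05
position: [0.6556, 0.0231, 0.2629]
ee_rot: [3.139, 0.135, -0.001]
force: [0.4, 0.3, -0.9]
width: 0.2
gripper_force: 0.0
```

Emit:
{"method": "move_arm", "body": {"motion": [{"tx": 0,"ty": 0,"tz": -0.004,"twist": 0},{"tx": 0,"ty": 0,"tz": -0.004,"twist": 0},{"tx": 0,"ty": 0,"tz": 0,"twist": 0},{"tx": 0,"ty": 0,"tz": 0,"twist": 0}]}}

```text
clock: 13.45
position: [0.6559, 0.0231, 0.2715]
ee_rot: [3.139, 0.135, 0.001]
force: [0.8, -0.3, -0.1]
width: 0.201
gripper_force: 0.0
```

Emit:
{"method": "move_arm", "body": {"motion": [{"tx": 0,"ty": 0,"tz": 0,"twist": 0},{"tx": 0,"ty": 0,"tz": 0,"twist": 0},{"tx": 0,"ty": 0,"tz": 0,"twist": 0},{"tx": 0,"ty": 0,"tz": 0,"twist": 0},{"tx": 0,"ty": 0,"tz": 0,"twist": 0},{"tx": 0,"ty": 0,"tz": 0,"twist": 0}], "gripper": 1, "squeeze": 20}}

```text
clock: 14.05
position: [0.6557, 0.023, 0.2711]
ee_rot: [3.139, 0.135, -0.0]
force: [0.4, -0.5, -0.5]
width: 0.107
gripper_force: 20.0
```

```bash
python3 k.py 0 0 29
```

```text
rail xyz mm -0.32979302236340374 -0.22678446933575974 28.141607366015954 yaw rel -0.09083751720209143 F [ 0.4  -0.47 -0.47] 14.05 0.1072845130531896
tool shift [ 0.0003 -0.0002 -0.0009]
```

Now press lightly (~3 N) and slide left.

Emit:
{"method": "move_arm", "body": {"motion": [{"tx": 0.0003,"ty": 0,"tz": 0.0006,"twist": 0},{"tx": 0,"ty": 0,"tz": 0,"twist": 0},{"tx": 0,"ty": 0,"tz": 0,"twist": 0}]}}

```text
clock: 14.35
position: [0.6559, 0.0231, 0.2709]
ee_rot: [3.139, 0.134, -0.0]
force: [-3.0, -0.4, 2.8]
width: 0.107
gripper_force: 20.0
```

Emit:
{"method": "move_arm", "body": {"motion": [{"tx": 0,"ty": -0.002,"tz": 0,"twist": 0},{"tx": 0,"ty": -0.003,"tz": 0,"twist": 0},{"tx": 0,"ty": -0.003,"tz": 0,"twist": 0},{"tx": 0,"ty": 0,"tz": 0,"twist": 0}]}}

```text
clock: 14.75
position: [0.6556, 0.0319, 0.2709]
ee_rot: [-3.138, -0.136, -0.001]
force: [-0.4, -1.0, 3.9]
width: 0.11
gripper_force: 20.0
```

```bash
python3 k.py 0 29 28
```

```text
rail xyz mm 0.3978641922462897 8.605898437505454 27.864694062738728 yaw rel -0.04873309048350816 F [-0.39 -1.01  3.9 ] 14.75 0.10965344064986003
tool shift [-0.0004 -0.0204 -0.0001]
```

Emit:
{"method": "move_arm", "body": {"motion": [{"tx": 0,"ty": -0.003,"tz": 0,"twist": 0},{"tx": 0,"ty": -0.003,"tz": 0,"twist": 0},{"tx": 0,"ty": -0.003,"tz": 0,"twist": 0},{"tx": 0,"ty": -0.003,"tz": 0,"twist": 0},{"tx": 0,"ty": -0.003,"tz": 0,"twist": 0},{"tx": 0,"ty": -0.002,"tz": 0,"twist": 0},{"tx": 0,"ty": -0.002,"tz": 0,"twist": 0},{"tx": 0,"ty": -0.001,"tz": 0,"twist": 0},{"tx": 0,"ty": 0,"tz": 0,"twist": 0},{"tx": 0,"ty": 0,"tz": 0,"twist": 0}]}}

```text
clock: 15.75
position: [0.6538, 0.0513, 0.2708]
ee_rot: [3.139, 0.135, 0.001]
force: [0.2, -3.3, 4.5]
width: 0.107
gripper_force: 20.0
```

Emit:
{"method": "move_arm", "body": {"motion": [{"tx": 0,"ty": -0.001,"tz": 0,"twist": 0},{"tx": 0,"ty": -0.001,"tz": 0,"twist": 0},{"tx": 0,"ty": 0,"tz": 0,"twist": 0}]}}

```text
clock: 16.05
position: [0.6537, 0.053, 0.2708]
ee_rot: [3.138, 0.134, 0.001]
force: [0.5, -4.4, 6.3]
width: 0.112
gripper_force: 20.0
```

Emit:
{"method": "move_arm", "body": {"motion": [{"tx": 0,"ty": -0.001,"tz": 0,"twist": 0},{"tx": 0,"ty": -0.001,"tz": 0,"twist": 0},{"tx": 0,"ty": 0,"tz": 0,"twist": 0}]}}

```text
clock: 16.35
position: [0.6534, 0.055, 0.2708]
ee_rot: [3.138, 0.134, 0.001]
force: [0.9, -3.9, 5.4]
width: 0.103
gripper_force: 20.0
```

```bash
python3 k.py 0 35.4 28
```

```text
rail xyz mm 0.21735310162161386 31.803549109688003 27.795762822566626 yaw rel -0.09577546943503101 F [ 0.93 -3.85  5.4 ] 16.35 0.10256499208395296
tool shift [-0.0002 -0.0036 -0.0002]
```

Emit:
{"method": "move_arm", "body": {"motion": [{"tx": 0,"ty": -0.001,"tz": -0.0003,"twist": 0},{"tx": 0,"ty": -0.001,"tz": 0,"twist": 0},{"tx": 0,"ty": 0,"tz": 0,"twist": 0}]}}

```text
clock: 16.65
position: [0.6531, 0.0576, 0.2709]
ee_rot: [-3.138, -0.135, -0.0]
force: [0.9, -2.7, 3.4]
width: 0.11
gripper_force: 20.0
```

Emit:
{"method": "move_arm", "body": {"motion": [{"tx": 0,"ty": -0.001,"tz": 0,"twist": 0},{"tx": 0,"ty": 0,"tz": 0,"twist": 0}]}}

```text
clock: 16.85
position: [0.653, 0.0583, 0.2709]
ee_rot: [-3.138, -0.135, 0.0]
force: [-0.5, -2.9, 3.7]
width: 0.106
gripper_force: 20.0
```

```bash
python3 k.py 0 35.4 28
```

```text
rail xyz mm 0.09348645889115585 35.147427306357834 27.88731591376137 yaw rel -0.07463545686975159 F [-0.53 -2.88  3.65] 16.85 0.10557048936608808
tool shift [-0.0001 -0.0003 -0.0001]
```

Emit:
{"method": "move_arm", "body": {"motion": [{"tx": 0,"ty": -0.001,"tz": 0,"twist": 0},{"tx": 0,"ty": 0,"tz": 0,"twist": 0}]}}

```text
clock: 17.05
position: [0.653, 0.0584, 0.2709]
ee_rot: [3.138, 0.134, -0.0]
force: [0.1, -4.7, 3.1]
width: 0.11
gripper_force: 20.0
```

Emit:
{"method": "move_arm", "body": {"motion": [{"tx": 0,"ty": -0.0005,"tz": 0,"twist": 0},{"tx": 0,"ty": 0,"tz": 0,"twist": 0}]}}

```text
clock: 17.25
position: [0.653, 0.0585, 0.2709]
ee_rot: [3.137, 0.133, -0.0]
force: [0.1, -6.1, 4.0]
width: 0.108
gripper_force: 20.0
```

The hook is against the collar at the predicted place: fy is rising and the position has stopped. Relax, then release fully and check.

Emit:
{"method": "move_arm", "body": {"motion": [{"tx": 0,"ty": 0.0008,"tz": 0,"twist": 0},{"tx": 0,"ty": 0.0004,"tz": -0.0004,"twist": 0},{"tx": 0,"ty": 0,"tz": 0,"twist": 0}]}}

```text
clock: 17.55
position: [0.653, 0.0584, 0.271]
ee_rot: [-3.139, -0.135, 0.001]
force: [2.4, -3.8, 0.5]
width: 0.105
gripper_force: 20.0
```

Emit:
{"method": "move_arm", "body": {"motion": [{"tx": 0,"ty": 0,"tz": 0,"twist": 0},{"tx": 0,"ty": 0,"tz": 0,"twist": 0},{"tx": 0,"ty": 0,"tz": 0,"twist": 0},{"tx": 0,"ty": 0,"tz": 0,"twist": 0},{"tx": 0,"ty": 0,"tz": 0,"twist": 0}], "gripper": 0.4}}

```text
clock: 18.05
position: [0.6529, 0.0586, 0.2713]
ee_rot: [-3.138, -0.135, 0.0]
force: [-0.3, -0.3, 0.3]
width: 0.299
gripper_force: 0.0
```

Emit:
{"method": "move_arm", "body": {"motion": [{"tx": 0,"ty": 0,"tz": -0.01,"twist": 0},{"tx": 0,"ty": 0,"tz": -0.02,"twist": 0},{"tx": 0,"ty": 0,"tz": -0.03,"twist": 0},{"tx": 0,"ty": 0,"tz": -0.03,"twist": 0},{"tx": 0,"ty": 0,"tz": -0.01,"twist": 0},{"tx": 0,"ty": 0,"tz": 0,"twist": 0}]}}

```text
clock: 18.65
position: [0.6537, 0.0585, 0.3736]
ee_rot: [-3.138, -0.134, -0.006]
force: [-0.6, 0.1, -0.5]
width: 0.297
gripper_force: 0.0
```

```bash
python3 k.py 0 35.4 28; cat > l.py <<'E'
from h import *
np.set_printoptions(precision=4,suppress=True)
o=np.array([.656,.0233,.243]);X=np.array([.9962,.0872,0]);Y=np.array([-.0872,.9962,0])
def loc(p): d=np.array(p)-o;return np.round([d@X*1e3,d@Y*1e3,d[2]*1e3],1)
ob={}
for n in ('scene','side'):
    arm.get_image(n)
    for q in ('hook_tab','hook_lower','hook_upper'):
        r=arm.place_of(n,q)[:2];ob.setdefault(q,[]).append((n,np.array(r[0]['point'])*W) if r else None)
        print(n,q,[(np.round(np.array(k['point'])*W,1).tolist(),round(k['conf'],2)) for k in r])
for q,v in ob.items():
    if all(x is not None for x in v): p,e=tri(v);print(q,loc(p),np.round(e,4))
for nm,z in (('tab',.283),('up',.249),('low',.131)): print(nm,[proj(n,o+Y*.0354+[0,0,z-.243]) for n in('scene','side')])
E
python3 l.py; python3 pic.py r2.png
```

```text
rail xyz mm 0.8244163444340172 35.27798770475591 130.5865100260748 yaw rel -0.09308533318287271 F [-0.59  0.12 -0.52] 18.65 0.2967592773677779
tool shift [-0.0012 -0.0001  0.1026]
scene hook_tab []
scene hook_lower [([380.2, 216.6], 0.84), ([380.3, 196.4], 0.64)]
scene hook_upper [([382.9, 173.0], 0.68)]
side hook_tab [([259.9, 170.0], 0.87)]
side hook_lower [([267.4, 220.2], 0.71)]
side hook_upper [([263.7, 178.2], 0.6)]
hook_lower [   1.9   35.4 -112. ] [0.0046 0.0046]
hook_upper [ 0.6 31.4  7.2] [0.0021 0.0021]
tab [array([384.0509, 158.8923]), array([260.9581, 166.5444])]
up [array([382.4725, 172.7061]), array([262.2025, 179.1963])]
low [array([377.4752, 216.4424]), array([266.235 , 220.1946])]
```

View pics/r2.png

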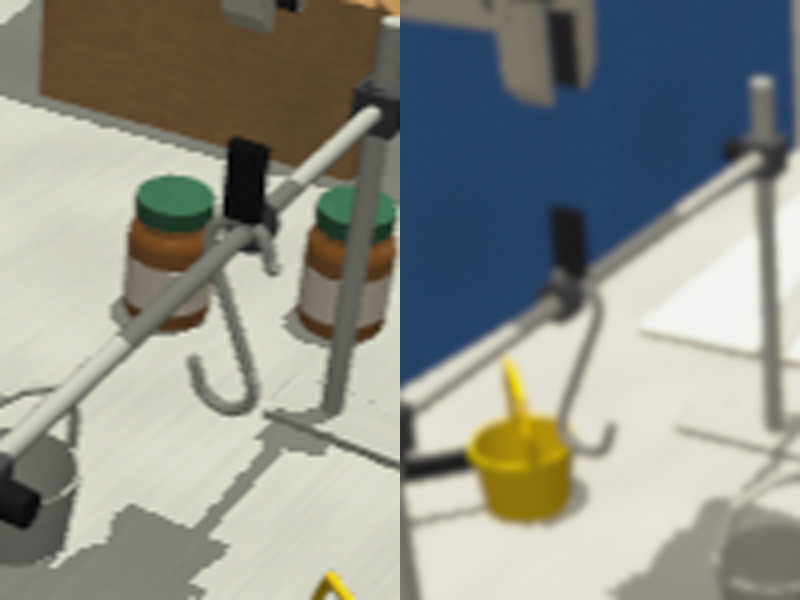

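Both views show the hook hanging upright on the bar, up against the collar, with the fingers clear. That was my last allowed view, so from here I work numerically. Next, go over the pail handle.

Emit:
{"method": "move_arm", "body": {"motion": [{"tx": -0.02,"ty": 0,"tz": 0,"twist": 0},{"tx": -0.04,"ty": -0.001,"tz": 0,"twist": 0},{"tx": -0.045,"ty": -0.001,"tz": 0,"twist": 0},{"tx": -0.045,"ty": -0.001,"tz": 0,"twist": 0},{"tx": -0.035,"ty": -0.001,"tz": 0.01,"twist": 0},{"tx": 0,"ty": 0,"tz": 0.025,"twist": 0.0886},{"tx": 0,"ty": 0,"tz": 0.03,"twist": 0.0886},{"tx": 0,"ty": 0,"tz": 0.03,"twist": 0.0886},{"tx": 0,"ty": 0,"tz": 0.02,"twist": 0.0886},{"tx": 0,"ty": 0,"tz": 0,"twist": 0},{"tx": 0,"ty": 0,"tz": 0,"twist": 0},{"tx": 0,"ty": 0,"tz": 0,"twist": 0}], "gripper": -0.3}}

```text
clock: 20.35
position: [0.4692, 0.0467, 0.2576]
ee_rot: [-3.055, 0.728, -0.003]
force: [-0.1, 0.5, 0.2]
width: 0.651
gripper_force: 0.0
```

```bash
cat > m.py <<'E'
from h import *
np.set_printoptions(precision=4,suppress=True)
st();im=arm.get_image('wrist').copy()
pail=np.array([.5387,.0107]);yaw=np.radians(-27)
for q,z in (('pail',0),('pail_bail',.112),('pail_handle',.046)):
    r=arm.place_of('wrist',q)[:3];print(q,[(np.round(np.array(k['point'])*W,1).tolist(),round(k['conf'],2),atz('wrist',np.array(k['point'])*W,z)[:2]) for k in r])
for q,z in (('pail_handle',.055),('pail',.03)):
  for k in arm.regions_of('wrist',q)[:2]:
    m=k['region'].astype(np.uint8);yx=np.argwhere(m);print(q,k['conf'],m.sum(),yx.min(0),yx.max(0))
# dark handle pixels at z=.055
g=im.max(2);p0=proj('wrist',(.4674,.047,.055)).astype(int);print('pred',p0)
m=(g<60).astype(np.uint8);n,l,s,c=cv2.connectedComponentsWithStats(m)
for i in range(1,n):
    if s[i,4]>60: print(s[i],c[i])
np.save('w.npy',im)
E
python3 m.py
```

```text
{'clock': np.float64(20.35), 'joints': array([-0.0475,  0.1682, -0.1907,  1.8747,  0.0357,  1.0998, -2.2901]), 'position': array([0.4692, 0.0467, 0.2576]), 'ee_rot': array([-3.0553,  0.7276, -0.003 ]), 'force': array([-0.1442,  0.5269,  0.1725]), 'width': np.float64(0.6509), 'gripper_force': np.float64(0.0)}
pail [([314.3, 102.9], 0.97, array([0.5414, 0.0091])), ([299.7, 249.8], 0.95, array([0.3619, 0.1246])), ([433.9, 224.9], 0.68, array([ 0.3032, -0.0746]))]
pail_bail [([295.3, 295.1], 0.81, array([0.3581, 0.1272])), ([312.5, 101.1], 0.78, array([0.5426, 0.0104]))]
pail_handle [([322.1, 164.8], 0.93, array([0.4697, 0.0346])), ([252.7, 298.4], 0.92, array([0.3403, 0.212 ])), ([428.0, 187.8], 0.88, array([ 0.3819, -0.0752]))]
pail_handle 0.87 4312 [ 69 273] [187 353]
pail_handle 0.6 1818 [233 249] [310 324]
pail 0.97 1994 [173 416] [237 486]
pail 0.69 1794 [233 249] [310 324]
pred [313 172]
[  0   0  19  23 164] [6.6098 6.9207]
[134   0  33  22 409] [150.379   10.0073]
[   0  120   37   59 1040] [ 15.525 150.851]
[313 137  15  48 456] [320.1864 160.2895]
[416 173  28  44 473] [429.8013 194.2622]
[119 179  10  26  65] [125.0308 189.8308]
[   0  188   44   77 1910] [ 17.7487 226.0257]
[ 74 189  24  38 269] [ 89.6357 204.368 ]
[    9   231   608   169 54524] [330.5572 314.336 ]
```

```bash
cat > n.py <<'E'
from h import *
np.set_printoptions(precision=4,suppress=True)
im=np.load('w.npy');g=im.max(2)
m=(g<60).astype(np.uint8);n,l,s,c=cv2.connectedComponentsWithStats(m);i=l[160,320]
C=[]
for r in range(138,185,4):
    x=np.nonzero(l[r]==i)[0]
    a=atz('wrist',(x.min()-.5,r),.055);b=atz('wrist',(x.max()+.5,r),.055);C.append((a+b)/2);print(r,x.min(),x.max(),round(np.linalg.norm(a-b)*1e3,1),C[-1][:2])
C=np.array(C)[1:-1];d=np.polyfit(C[:,0],C[:,1],1);print('yaw',np.degrees(np.arctan(d[0])))
# pail rim/body colour mask centre
for z,pt in ((.055,None),):
    b=np.array([.5420,.0098]);print('line at pail x',np.polyval(d,b[0]),b)
E
python3 n.py
```

```text
138 313 322 11.6 [0.5019 0.0244]
142 314 323 11.6 [0.4972 0.0255]
146 314 323 11.7 [0.493  0.0276]
150 315 323 10.5 [0.4885 0.0292]
154 315 324 11.7 [0.484  0.0308]
158 316 324 10.6 [0.4795 0.0325]
162 316 325 11.8 [0.4749 0.0341]
166 317 325 10.6 [0.4703 0.0357]
170 317 325 10.7 [0.466  0.0379]
174 318 326 10.7 [0.4611 0.039 ]
178 318 326 10.8 [0.4567 0.0412]
182 318 327 12.0 [0.4521 0.0429]
yaw -20.699667918435583
line at pail x 0.008843679587513337 [0.542  0.0098]
```

Handle yaw is -20.7°, the grip point is (0.467, 0.037), and the pail centre is (0.542, 0.009); handle, bail and body all agree. Align, descend, and grip.

Emit:
{"method": "move_arm", "body": {"motion": [{"tx": 0,"ty": 0,"tz": 0.02,"twist": -0.068},{"tx": 0.0017,"ty": 0.0097,"tz": 0.03,"twist": 0},{"tx": 0,"ty": 0,"tz": 0.035,"twist": 0},{"tx": 0,"ty": 0,"tz": 0.035,"twist": 0},{"tx": 0,"ty": 0,"tz": 0.035,"twist": 0},{"tx": 0,"ty": 0,"tz": 0.02,"twist": 0},{"tx": 0,"ty": 0,"tz": 0,"twist": 0},{"tx": 0,"ty": 0,"tz": 0,"twist": 0},{"tx": 0,"ty": 0,"tz": 0,"twist": 0}]}}

```text
clock: 21.55
position: [0.4676, 0.037, 0.0826]
ee_rot: [-3.089, 0.569, -0.003]
force: [-0.1, 0.4, 0.4]
width: 0.649
gripper_force: 0.0
```

```bash
sed 's/\[0.46.*//' m.py | sed '/^for q,z in ((.pail_handle/,/yx.min/d' > m2.py; python3 m2.py | grep -v '0.[0-8][0-9],' ; sed 's/160,320/round(float(proj("wrist",(.4674,.037,.055))[1])),round(float(proj("wrist",(.4674,.037,.055))[0]))/;s/range(138,185,4)/range(100,230,8)/' n.py > n2.py; sed -i 's/^    a=atz/    if len(x)<3: continue\n    a=atz/' n2.py; python3 n2.py; python3 k.py
```

```text
pail_bail [([308.3, 100.8], 0.94, array([0.5421, 0.0105]))]
pred [298 232]
[ 302  168   20   87 1515] [312.0627 210.2224]
[ 31 189  13  43 224] [ 37.9554 211.2455]
[  208   230   333    86 10172] [411.6353 270.9564]
[   11   236   606   164 42098] [311.0638 325.3862]
[281 289  68   4  95] [315.1895 291.6737]
172 303 320 11.0 [0.5021 0.0247]
180 303 320 11.1 [0.4974 0.0265]
188 303 321 11.8 [0.4925 0.0281]
196 303 321 11.9 [0.4877 0.0299]
204 304 321 11.3 [0.4827 0.0315]
212 304 320 10.8 [0.4778 0.0337]
220 304 321 11.5 [0.4726 0.0354]
228 304 320 11.0 [0.4675 0.0377]
yaw -19.928320913829616
line at pail x 0.010240261111372412 [0.542  0.0098]
rail xyz mm -186.9539951987253 29.917498074131853 -160.72972937230605 yaw rel -25.870200515515194 F [ 0.95 -0.28 -0.86] 21.75 0.6526358977469591
```

Emit:
{"method": "move_arm", "body": {"motion": [{"tx": 0,"ty": 0,"tz": 0.02,"twist": 0},{"tx": 0,"ty": 0,"tz": 0.025,"twist": 0},{"tx": 0,"ty": 0,"tz": 0.01,"twist": 0},{"tx": 0,"ty": 0,"tz": 0,"twist": 0},{"tx": 0,"ty": 0,"tz": 0,"twist": 0}]}}

```text
clock: 22.25
position: [0.4668, 0.0369, 0.0269]
ee_rot: [-3.09, 0.569, -0.0]
force: [-0.2, -0.2, 0.3]
width: 0.647
gripper_force: 0.0
```

Emit:
{"method": "move_arm", "body": {"motion": [{"tx": 0,"ty": 0,"tz": 0,"twist": 0},{"tx": 0,"ty": 0,"tz": 0,"twist": 0},{"tx": 0,"ty": 0,"tz": 0,"twist": 0},{"tx": 0,"ty": 0,"tz": 0,"twist": 0},{"tx": 0,"ty": 0,"tz": 0,"twist": 0},{"tx": 0,"ty": 0,"tz": 0,"twist": 0},{"tx": 0,"ty": 0,"tz": 0,"twist": 0},{"tx": 0,"ty": 0,"tz": 0,"twist": 0},{"tx": 0,"ty": 0,"tz": 0,"twist": 0},{"tx": 0,"ty": 0,"tz": 0,"twist": 0}], "gripper": 1, "squeeze": 40}}

```text
clock: 23.25
position: [0.4665, 0.0367, 0.0263]
ee_rot: [3.09, -0.569, 0.0]
force: [-0.5, -0.7, 0.7]
width: 0.127
gripper_force: 39.9
```

Gripped at 11.7 mm. Lift, align with the rail, and stage the bail 60 mm short of the hook.

Emit:
{"method": "move_arm", "body": {"motion": [{"tx": 0,"ty": 0,"tz": -0.01,"twist": 0},{"tx": 0,"ty": 0,"tz": -0.02,"twist": 0},{"tx": 0,"ty": 0,"tz": -0.02,"twist": 0},{"tx": 0,"ty": 0,"tz": -0.007,"twist": -0.05},{"tx": 0,"ty": 0,"tz": 0,"twist": -0.07},{"tx": 0,"ty": 0,"tz": 0,"twist": -0.07},{"tx": 0,"ty": 0,"tz": 0,"twist": -0.06},{"tx": 0.01,"ty": -0.001,"tz": 0,"twist": -0.038},{"tx": 0.017,"ty": -0.001,"tz": 0,"twist": 0},{"tx": 0.015,"ty": -0.001,"tz": 0,"twist": 0},{"tx": 0.005,"ty": 0,"tz": 0,"twist": 0},{"tx": 0,"ty": 0,"tz": 0,"twist": 0}], "squeeze": 60}}

```text
clock: 24.45
position: [0.5133, 0.0433, 0.0835]
ee_rot: [-3.139, -0.138, 0.0]
force: [-1.6, -0.5, -1.5]
width: 0.126
gripper_force: 59.9
```

Emit:
{"method": "move_arm", "body": {"motion": [{"tx": 0,"ty": 0,"tz": 0,"twist": 0},{"tx": 0,"ty": 0,"tz": 0,"twist": 0},{"tx": 0,"ty": 0,"tz": 0,"twist": 0}]}}

```text
clock: 24.75
position: [0.5126, 0.0432, 0.0834]
ee_rot: [3.138, 0.139, -0.001]
force: [-0.4, -0.2, -1.9]
width: 0.129
gripper_force: 59.9
```

```bash
python3 k.py -140 33.3 -160.7; cat > q.py <<'E'
from h import *
np.set_printoptions(precision=4,suppress=True)
o=np.array([.656,.0233,.243]);X=np.array([.9962,.0872,0]);Y=np.array([-.0872,.9962,0])
def loc(p): d=np.array(p)-o;return np.round([d@X*1e3,d@Y*1e3,d[2]*1e3],1)
e=arm.observe();M=R.from_rotvec(e['ee_rot']).as_matrix();t=np.array(e['position'])
pred=dict(pail_bail=t+M[:,0]*.080-M[:,1]*.002+[0,0,.0857],pail=t+M[:,0]*.080-M[:,1]*.002-[0,0,.0263],hook_lower=o+Y*.0353+[0,0,-.112],hook_upper=o+Y*.0353+[0,0,.006],hook_tab=o+Y*.0353+[0,0,.04])
ob={}
for n in ('scene','side','wrist'):
    arm.get_image(n)
    for q in pred:
        if n=='wrist' and q=='hook_tab': continue
        P=proj(n,pred[q]);r=arm.place_of(n,q)
        r=[np.array(k['point'])*W for k in r if np.linalg.norm(np.array(k['point'])*W-P)<(40 if n=='wrist' else 15)]
        if r: ob.setdefault(q,[]).append((n,r[0]));print(n,q,r[0].round(1),'pred',P.round(1))
for q,v in ob.items():
    if len(v)>1: p,er=tri(v);print(q,loc(p),'pred',loc(pred[q]),np.round(er,4))
E
python3 q.py
```

```text
rail xyz mm -141.1698108669416 32.32700273186497 -159.61473081044647 yaw rel 0.059942047258780384 F [-0.4  -0.17 -1.88] 24.75 0.12909305431229923
tool shift [ 0.0012 -0.001   0.0011]
scene pail_bail [357.5 197.8] pred [355.4 194.4]
scene pail [350.6 233.5] pred [352.6 231.8]
scene hook_lower [380. 217.] pred [377.5 216.5]
scene hook_upper [383.9 174.2] pred [382.5 172.7]
scene hook_tab [385.2 157.4] pred [384.  158.9]
side pail_bail [287.4 214.6] pred [285.8 212.1]
side pail [290.6 251.6] pred [288.4 249. ]
side hook_lower [265.9 222.7] pred [266.3 220.2]
side hook_upper [263.8 183.1] pred [262.2 179.2]
side hook_tab [263.3 170.1] pred [261.  166.5]
wrist pail_bail [310.6  92.8] pred [303.1  96. ]
wrist pail [311.9 102.1] pred [309.5 101.7]
pail_bail [-59.6  33.  -82.2] pred [-61.2  34.4 -73.9] [0.0048 0.0043 0.0005]
pail [ -64.3   32.8 -193.1] pred [ -61.2   34.4 -185.9] [0.0015 0.0021 0.0031]
hook_lower [   1.2   40.7 -116.7] pred [  -0.    35.3 -112. ] [0.0027 0.0027]
hook_upper [-2.5 40.1 -1.5] pred [-0.  35.3  6. ] [0.0038 0.0038]
hook_tab [-6.9 44.7 36.4] pred [-0.  35.3 40. ] [0.0047 0.0047]
```

Bail and hook agree with prediction within network bias; droop is perhaps 2–3 mm. I raise 5 mm for margin, shift 3 mm left, and advance over the lower tip.

Emit:
{"method": "move_arm", "body": {"motion": [{"tx": 0,"ty": -0.001,"tz": -0.003,"twist": 0},{"tx": 0.004,"ty": -0.002,"tz": -0.002,"twist": 0},{"tx": 0.008,"ty": 0,"tz": 0,"twist": 0},{"tx": 0.008,"ty": 0,"tz": 0,"twist": 0},{"tx": 0.006,"ty": 0,"tz": 0,"twist": 0},{"tx": 0.003,"ty": 0,"tz": 0,"twist": 0},{"tx": 0,"ty": 0,"tz": 0,"twist": 0},{"tx": 0,"ty": 0,"tz": 0,"twist": 0}]}}

```text
clock: 26.4
position: [0.5415, 0.0488, 0.0881]
ee_rot: [3.138, 0.138, -0.001]
force: [-0.3, 0.6, -1.6]
width: 0.124
gripper_force: 59.9
```

```bash
python3 k.py; python3 q.py | grep -v hook_t; cat > z.py <<'E'
from h import *
im=arm.get_image('side').max(2).astype(int)
P=proj('side',np.array([.656,.0233,.243])+np.array([-.0872,.9962,0])*.0353+[0,0,-.085]).astype(int);print(P)
print(im[P[1]-22:P[1]+22:1,P[0]-22:P[0]+34:2])
E
true
```

```text
rail xyz mm -111.79752399303801 35.38405091849637 -154.8748097251283 yaw rel 0.051750173725570114 F [-0.29  0.61 -1.56] 26.4 0.12421112811388905
scene pail_bail [370.6 197.4] pred [367.3 196.2]
scene pail [362.2 235.2] pred [363.7 234.1]
scene hook_lower [380.3 213.8] pred [377.5 216.5]
scene hook_upper [383.2 172.4] pred [382.5 172.7]
side pail_bail [275.6 211.8] pred [275.  208.7]
side pail [278.1 247. ] pred [278.1 245.5]
side hook_lower [265.  221.2] pred [266.3 220.2]
side hook_upper [264.2 178.3] pred [262.2 179.2]
wrist pail_bail [309.8  90.1] pred [303.   94.4]
wrist pail [312.6 101.1] pred [309.5 101.1]
wrist hook_lower [316.1  10.9] pred [312.9  15.7]
pail_bail [-29.8  38.9 -75.3] pred [-31.8  37.5 -69.2] [0.0061 0.0042 0.003 ]
pail [ -32.6   36.3 -185.4] pred [ -31.8   37.5 -181.2] [0.0023 0.0019 0.0011]
hook_lower [   1.9   38.6 -109.8] pred [  -0.    35.3 -112. ] [0.0046 0.0034 0.0045]
hook_upper [-0.4 32.5  7.6] pred [-0.  35.3  6. ] [0.0031 0.0031]
```

Emit:
{"method": "move_arm", "body": {"motion": [{"tx": 0.004,"ty": 0,"tz": 0,"twist": 0},{"tx": 0.006,"ty": 0,"tz": 0,"twist": 0},{"tx": 0.006,"ty": 0,"tz": 0,"twist": 0},{"tx": 0.004,"ty": 0,"tz": 0,"twist": 0},{"tx": 0.001,"ty": 0,"tz": 0,"twist": 0},{"tx": 0,"ty": 0,"tz": 0,"twist": 0},{"tx": 0,"ty": 0,"tz": 0,"twist": 0}]}}

```text
clock: 27.95
position: [0.5625, 0.0507, 0.0882]
ee_rot: [3.138, 0.138, -0.001]
force: [-0.7, 0.6, -1.1]
width: 0.127
gripper_force: 59.9
```

```bash
python3 k.py; python3 q.py | tail -6; python3 z.py
```

```text
rail xyz mm -90.7966330470982 35.43696406295368 -154.78852338293757 yaw rel 0.051577281275265285 F [-0.67  0.64 -1.13] 27.95 0.12725155332695354
wrist hook_lower [316.7  70. ] pred [312.9  69.7]
pail_bail [ -8.9  34.7 -74.6] pred [-10.8  37.5 -69.1] [0.0068 0.0062 0.0012]
pail [ -12.1   37.9 -184.4] pred [ -10.8   37.5 -181.1] [0.0043 0.0053 0.0028]
hook_lower [  -1.7   37.  -113. ] pred [  -0.    35.3 -112. ] [0.007  0.007  0.0035]
hook_upper [-3.3 36.2  2.3] pred [-0.  35.3  6. ] [0.003 0.003]
hook_tab [-10.3  45.7  39.9] pred [-0.  35.3 40. ] [0.0012 0.0012]
[265 211]
[[107 114 150 ...  44  47  58]
 [111 139 187 ... 100 108 121]
 [126 179 212 ... 180 187 197]
 ...
 [145 148 148 ...  94  97 115]
 [145 147 148 ... 100 111 120]
 [146 147 149 ... 112 122 122]]
```

Emit:
{"method": "move_arm", "body": {"motion": [{"tx": 0.001,"ty": 0,"tz": 0.003,"twist": 0},{"tx": 0.001,"ty": 0,"tz": 0.005,"twist": 0},{"tx": 0.001,"ty": 0,"tz": 0.005,"twist": 0},{"tx": 0.001,"ty": 0,"tz": 0.005,"twist": 0},{"tx": 0,"ty": 0,"tz": 0.005,"twist": 0},{"tx": 0,"ty": 0,"tz": 0.003,"twist": 0},{"tx": 0,"ty": 0,"tz": 0,"twist": 0},{"tx": 0,"ty": 0,"tz": 0,"twist": 0}]}}

```text
clock: 29.65
position: [0.5667, 0.0511, 0.0623]
ee_rot: [3.139, 0.139, -0.0]
force: [-0.1, 0.7, -1.0]
width: 0.127
gripper_force: 59.9
```

```bash
python3 k.py; python3 q.py | tail -6
```

```text
rail xyz mm -86.55993090533185 35.47499163995093 -180.69870359126898 yaw rel 0.05598184523837446 F [-0.09  0.7  -0.99] 29.65 0.1272415912587984
wrist hook_lower [314.5  70.3] pred [312.7  73. ]
pail_bail [ -8.4  36.4 -96.7] pred [ -6.6  37.5 -95. ] [0.0078 0.0094 0.0022]
pail [  -5.9   32.4 -213.5] pred [  -6.6   37.5 -207. ] [0.0022 0.0022 0.0027]
hook_lower [  -1.1   34.7 -110.6] pred [  -0.    35.3 -112. ] [0.0053 0.0068 0.0017]
hook_upper [ 5.1 41.9 -2.6] pred [-0.  35.3  6. ] [0.0006 0.0006]
hook_tab [-1.6 40.1 42.6] pred [-0.  35.3 40. ] [0.0004 0.0004]
```

Emit:
{"method": "move_arm", "body": {"motion": [{"tx": 0.001,"ty": 0,"tz": 0.002,"twist": 0},{"tx": 0.001,"ty": 0,"tz": 0.002,"twist": 0},{"tx": 0.001,"ty": 0,"tz": 0.002,"twist": 0},{"tx": 0,"ty": 0,"tz": 0.002,"twist": 0},{"tx": 0,"ty": 0,"tz": 0,"twist": 0},{"tx": 0,"ty": 0,"tz": 0,"twist": 0}]}}

```text
clock: 31.1
position: [0.5696, 0.0513, 0.0542]
ee_rot: [3.138, 0.139, -0.0]
force: [0.2, 0.3, -1.5]
width: 0.125
gripper_force: 59.9
```

Emit:
{"method": "move_arm", "body": {"motion": [{"tx": 0,"ty": 0,"tz": 0.001,"twist": 0},{"tx": 0,"ty": 0,"tz": 0.001,"twist": 0},{"tx": 0,"ty": 0,"tz": 0,"twist": 0}]}}

```text
clock: 31.4
position: [0.5696, 0.0513, 0.0522]
ee_rot: [3.138, 0.138, -0.0]
force: [-1.1, -0.6, -1.4]
width: 0.127
gripper_force: 59.9
```

Emit:
{"method": "move_arm", "body": {"motion": [{"tx": 0,"ty": 0,"tz": 0.001,"twist": 0},{"tx": 0,"ty": 0,"tz": 0.001,"twist": 0},{"tx": 0,"ty": 0,"tz": 0,"twist": 0}]}}

```text
clock: 31.7
position: [0.5697, 0.0513, 0.0502]
ee_rot: [3.138, 0.139, 0.0]
force: [0.3, -0.2, -0.9]
width: 0.124
gripper_force: 59.9
```

Emit:
{"method": "move_arm", "body": {"motion": [{"tx": 0,"ty": 0,"tz": 0.001,"twist": 0},{"tx": 0,"ty": 0,"tz": 0,"twist": 0}]}}

```text
clock: 31.9
position: [0.5701, 0.0514, 0.0495]
ee_rot: [-3.138, -0.139, -0.001]
force: [0.7, 0.2, 1.5]
width: 0.126
gripper_force: 59.9
```

Emit:
{"method": "move_arm", "body": {"motion": [{"tx": 0,"ty": 0,"tz": 0.001,"twist": 0},{"tx": 0,"ty": 0,"tz": 0,"twist": 0}]}}

```text
clock: 32.1
position: [0.5703, 0.0515, 0.0487]
ee_rot: [-3.138, -0.139, -0.002]
force: [0.2, -0.5, 3.0]
width: 0.126
gripper_force: 59.9
```

Emit:
{"method": "move_arm", "body": {"motion": [{"tx": 0,"ty": 0,"tz": 0.001,"twist": 0},{"tx": 0,"ty": 0,"tz": 0,"twist": 0}]}}

```text
clock: 32.3
position: [0.5707, 0.0516, 0.048]
ee_rot: [-3.138, -0.138, -0.003]
force: [0.8, 0.3, 7.0]
width: 0.127
gripper_force: 59.9
```

The pail is seated: contact at TCP z ≈ 0.050 as expected. Ease off, then loosen the grip softly before opening.

Emit:
{"method": "move_arm", "body": {"motion": [{"tx": -0.0005,"ty": 0,"tz": -0.001,"twist": 0},{"tx": 0,"ty": 0,"tz": -0.0007,"twist": 0},{"tx": 0,"ty": 0,"tz": 0,"twist": 0}]}}

```text
clock: 32.6
position: [0.5692, 0.0513, 0.0491]
ee_rot: [3.139, 0.139, 0.0]
force: [-0.0, -0.5, 3.0]
width: 0.126
gripper_force: 59.9
```

```bash
python3 k.py; python3 q.py | tail -6
```

```text
rail xyz mm -84.04244479471075 35.47819992703871 -193.9156371836149 yaw rel 0.05475904271425858 F [-0.03 -0.48  2.98] 32.6 0.1264291422492316
wrist pail [312.9  99.3] pred [309.3 100.7]
wrist hook_lower [317.4  76.7] pred [312.5  77.4]
pail_bail [  -8.2   38.4 -109.5] pred [  -4.    37.6 -108.2] [0.0102 0.012  0.0048]
pail [  -4.7   31.6 -220.8] pred [  -4.    37.6 -220.2] [0.0028 0.0057 0.0041]
hook_lower [  -0.1   34.6 -107.7] pred [  -0.    35.3 -112. ] [0.0113 0.011  0.0004]
hook_upper [-2.4 36.4  3.1] pred [-0.  35.3  6. ] [0.0045 0.0045]
```

Emit:
{"method": "move_arm", "body": {"motion": [{"tx": 0,"ty": 0,"tz": 0,"twist": 0},{"tx": 0,"ty": 0,"tz": 0,"twist": 0},{"tx": 0,"ty": 0,"tz": 0,"twist": 0},{"tx": 0,"ty": 0,"tz": 0,"twist": 0}], "squeeze": 10}}

```text
clock: 33.85
position: [0.569, 0.0512, 0.0489]
ee_rot: [3.138, 0.138, -0.001]
force: [-0.1, -0.4, 1.1]
width: 0.13
gripper_force: 10.0
```

Emit:
{"method": "move_arm", "body": {"motion": [{"tx": 0,"ty": 0,"tz": 0,"twist": 0},{"tx": 0,"ty": 0,"tz": 0,"twist": 0},{"tx": 0,"ty": 0,"tz": 0,"twist": 0},{"tx": 0,"ty": 0,"tz": 0,"twist": 0},{"tx": 0,"ty": 0,"tz": 0,"twist": 0}], "squeeze": 3}}

```text
clock: 34.35
position: [0.5691, 0.0512, 0.0489]
ee_rot: [3.138, 0.139, -0.0]
force: [-0.6, 0.2, 0.3]
width: 0.127
gripper_force: 3.0
```

```bash
python3 k.py; python3 q.py | tail -6
```

```text
rail xyz mm -84.1514190010101 35.420866395087856 -194.05310804267683 yaw rel 0.05423421547360707 F [-0.61  0.18  0.3 ] 34.35 0.12723252132514584
wrist hook_lower [320.2  79.5] pred [312.5  77.4]
pail_bail [  -5.8   38.4 -115.6] pred [  -4.2   37.5 -108.4] [0.0067 0.0067]
pail [  -4.4   32.8 -222. ] pred [  -4.2   37.5 -220.4] [0.0007 0.0022 0.0029]
hook_lower [  -1.9   33.8 -113.3] pred [  -0.    35.3 -112. ] [0.0055 0.0065 0.0015]
hook_upper [-0.2 46.7  2.2] pred [-0.  35.3  6. ] [0.001 0.001]
hook_tab [-7.1 46.7 34.3] pred [-0.  35.3 40. ] [0.0016 0.0016]
```

Emit:
{"method": "move_arm", "body": {"motion": [{"tx": 0,"ty": 0,"tz": 0,"twist": 0},{"tx": 0,"ty": 0,"tz": 0,"twist": 0},{"tx": 0,"ty": 0,"tz": 0,"twist": 0},{"tx": 0,"ty": 0,"tz": 0,"twist": 0},{"tx": 0,"ty": 0,"tz": 0,"twist": 0},{"tx": 0,"ty": 0,"tz": 0,"twist": 0}], "gripper": 0.1}}

```text
clock: 35.8
position: [0.5692, 0.0513, 0.049]
ee_rot: [3.138, 0.139, 0.0]
force: [-0.7, -0.6, 0.4]
width: 0.45
gripper_force: 0.0
```

```bash
python3 k.py; python3 q.py | tail -6
```

```text
rail xyz mm -84.05195757572432 35.43048047630659 -193.97482630866998 yaw rel 0.055167509458030395 F [-0.71 -0.56  0.42] 35.8 0.4495025126689054
wrist hook_lower [313.3  53.9] pred [312.5  77.4]
pail_bail [   0.5   38.3 -108.8] pred [  -4.1   37.5 -108.3] [0.0068 0.0067 0.002 ]
hook_lower [   3.4   33.8 -116.6] pred [  -0.    35.3 -112. ] [0.0034 0.0068 0.0035]
hook_upper [-2.8 36.4  3.7] pred [-0.  35.3  6. ] [0.0021 0.0021]
hook_tab [-6.5 42.5 41.1] pred [-0.  35.3 40. ] [0.0021 0.0021]
pail [   5.1   32.3 -223.1] pred [  -4.1   37.5 -220.3] [0.004 0.004]
```

Emit:
{"method": "move_arm", "body": {"motion": [{"tx": 0,"ty": 0,"tz": -0.005,"twist": 0},{"tx": 0,"ty": 0,"tz": -0.015,"twist": 0},{"tx": 0,"ty": 0,"tz": -0.02,"twist": 0},{"tx": 0,"ty": 0,"tz": -0.02,"twist": 0},{"tx": -0.01,"ty": 0,"tz": -0.02,"twist": 0},{"tx": -0.03,"ty": 0,"tz": -0.02,"twist": 0},{"tx": -0.04,"ty": 0,"tz": -0.01,"twist": 0},{"tx": -0.04,"ty": 0,"tz": 0,"twist": 0},{"tx": -0.03,"ty": 0,"tz": 0,"twist": 0},{"tx": 0,"ty": 0,"tz": 0,"twist": 0},{"tx": 0,"ty": 0,"tz": 0,"twist": 0},{"tx": 0,"ty": 0,"tz": 0,"twist": 0}]}}

```text
clock: 37.85
position: [0.4211, 0.0383, 0.1595]
ee_rot: [-3.138, -0.138, -0.002]
force: [1.0, 0.3, 0.5]
width: 0.453
gripper_force: 0.0
```

```bash
cat > v.py <<'E'
from h import *
np.set_printoptions(precision=4,suppress=True)
o=np.array([.656,.0233,.243]);X=np.array([.9962,.0872,0]);Y=np.array([-.0872,.9962,0])
def loc(p): d=np.array(p)-o;return np.round([d@X*1e3,d@Y*1e3,d[2]*1e3],1)
h=o+Y*.0353
pr=dict(pail_bail=h+[0,0,-.1085],pail=h+[0,0,-.2205],pail_handle=h-X*.08+[0,0,-.1745],hook_lower=h+[0,0,-.112],hook_upper=h+[0,0,.006],hook_tab=h+[0,0,.04],jar_a=np.array([.5801,.3574,0]),jar_b=np.array([.4738,.2789,0]),mug=np.array([.4613,-.1645,0]))
prev=None
for rep in range(2):
  ob={}
  for n in ('scene','side'):
    arm.get_image(n)
    for q in pr:
        P=proj(n,pr[q]);r=[np.array(k['point'])*W for k in arm.place_of(n,q)]
        r=[k for k in r if np.linalg.norm(k-P)<15]
        if r: ob.setdefault(q,[]).append((n,r[0]))
  for q,v in ob.items():
    if len(v)>1: p,er=tri(v);print(q,loc(p),'exp',loc(pr[q]),np.round(er[0],4))
a=arm.get_image('side').astype(int);b=arm.get_image('side')
for _ in range(5): b=arm.get_image('side')
d=abs(a-b).max(2);print('motion px',(d>30).sum(),np.argwhere(d>30).mean(0) if (d>30).any() else '');st()
E
python3 v.py
```

```text
pail_bail [  -1.3   37.8 -114.7] exp [  -0.    35.3 -108.5] 0.0088
pail [   7.7   32.3 -219.1] exp [  -0.    35.3 -220.5] 0.0033
pail_handle [ -77.    37.8 -176.6] exp [ -80.    35.3 -174.5] 0.0015
hook_lower [   1.3   38.8 -110.5] exp [  -0.    35.3 -112. ] 0.0061
hook_upper [-6.2 34.9  1.6] exp [-0.  35.3  6. ] 0.0033
hook_tab [-0.4 37.5 39.6] exp [-0.  35.3 40. ] 0.003
jar_a [ -48.1  338.1 -240.8] exp [ -46.5  339.4 -243. ] 0.0007
jar_b [-156.8  266.4 -240.5] exp [-159.2  270.5 -243. ] 0.0012
mug [-206.6 -171.7 -245.7] exp [-210.3 -170.1 -243. ] 0.0036
pail_bail [   0.5   43.5 -114.6] exp [  -0.    35.3 -108.5] 0.0094
pail [   2.2   32.3 -219.1] exp [  -0.    35.3 -220.5] 0.0
pail_handle [ -78.8   38.7 -181.5] exp [ -80.    35.3 -174.5] 0.0025
hook_lower [   2.2   43.6 -109.2] exp [  -0.    35.3 -112. ] 0.0012
hook_upper [-3.7 47.1  5.8] exp [-0.  35.3  6. ] 0.0012
hook_tab [-8.7 40.7 35.7] exp [-0.  35.3 40. ] 0.0034
jar_a [ -54.6  340.8 -244.1] exp [ -46.5  339.4 -243. ] 0.0009
jar_b [-155.8  270.2 -243.3] exp [-159.2  270.5 -243. ] 0.0014
mug [-201.6 -169.9 -240.1] exp [-210.3 -170.1 -243. ] 0.0023
motion px 0 
{'clock': np.float64(40.2), 'joints': array([ 0.0809,  0.2123, -0.3447,  2.1071,  0.0961,  0.8366, -1.8037]), 'position': array([0.4198, 0.0381, 0.159 ]), 'ee_rot': array([3.1385, 0.1385, 0.0001]), 'force': array([-0.1417, -0.1423, -0.4924]), 'width': np.float64(0.4489), 'gripper_force': np.float64(0.0)}
```

```bash
python3 pic.py r3.png; python3 - <<'E'
import cv2,numpy as np
a=cv2.imread('pics/r2.png');b=cv2.imread('pics/r3.png')
for nm,x0,x1,y0,y1 in (('scene tab',215,290,130,225),('side tab',540,600,200,270),('scene collar/tip',200,300,225,290)):
    A=a[y0:y1,x0:x1].max(2).astype(np.float32);B=b[y0:y1,x0:x1].max(2).astype(np.float32)
    print(nm,'shift px/4',np.round(np.array(cv2.phaseCorrelate(A,B)[0])/4,2),'meandiff',round(float(abs(A-B).mean()),1))
    if 'tab' in nm:
        for M in (A,B): print('  dark centroid',np.argwhere(M<50).mean(0)/4,(M<50).sum())
E
```

```text
scene tab shift px/4 [0.13 0.01] meandiff 12.9
  dark centroid [13.24505177  7.92844093] 3284
  dark centroid [12.83588351  7.2609411 ] 3039
side tab shift px/4 [-0.04 -0.01] meandiff 7.1
  dark centroid [9.93044539 7.12919463] 1639
  dark centroid [10.00165563  7.45      ] 1510
scene collar/tip shift px/4 [0.02 0.01] meandiff 17.1
```

```bash
python3 -c "
from cell import arm
print(arm.sign_off())"
```

```text
the job is handed in; nothing more can be done
None
```

I hung the hook on the rail, slid it up against the collar, hung the steel pail from its lower curl, and handed the job in at about 40 s. Last check: pail still and clear of the table, hook unmoved at the collar to about 1–2 mm, jars and mug where first measured. I released and regripped the hook once, before the slide, to clear a screw on the collar; the press down peaked near 10 N.

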